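Free the stuck stamping dies and load the die warmer

ROBOT

A 6-joint arm with a two-finger parallel gripper is mounted at the origin on the work surface. World frame = base frame: x ahead of the robot, y to its left, z up, the work surface at z = 0. Lengths are in m, angles in rad, forces in N, time in s.
With the tool pointing down it reaches from about 0.35 to 0.875 m from the base axis. Payload 4.2 kg.
Tool frame: the origin (TCP) lies on the centre line of the jaws, within the pads' length; the fingertips stand 8 mm ahead of it and the grasp point (between the pads) lies 11 mm behind it; z points along the fingers, y is the line along which they close (so a half turn about z gives the same grasp; the last joint's range is limited). The gripper opens to 87 mm and grips with 3 to 60 N. Pads are 19 mm wide; open, the fingers measure 117 mm over their backs; the gripper's body (75 mm by 190 mm) begins 51 mm behind the grasp point.
Start: joints at [1.413, 0.385, 0.008, 0, -1.194, -0.259], TCP at [0.253, 0.571, 0.231] pointing down, gripper open.
Joint ranges: [-3.14, 3.14], [-1.21, 2.06], [-1.07, 1.41], [-3.16, 2.05], [-2.99, -0.16], [-3.1, 3.1]. Speed limits (rad/s): [2.79, 2.79, 3.14, 3.14, 3.14, 3.14].

INTERFACE

Orientations are given as [roll, pitch, yaw] about the fixed x, y, z axes, in that order (R = Rz(yaw) Ry(pitch) Rx(roll)).
In Python, from cell import * gives the robot as it stands.
- The arm moves only by the shell command python3 -m crank 'ROWS' [OPENING]. ROWS is JSON, a list of rows, each an object of numbers: "x", "y", "z": the shift along the tool's x, y, z in mm; "ax", "ay", "az": the turn, a rotation vector about the tool's x, y, z in rad. In form: [{"x": .., "y": .., "z": .., "ax": .., "ay": .., "az": ..}, ...]. A call has 1 to 20 rows; each row shifts and turns the commanded pose from where the row before left it, along the tool's axes as they then stand; what a row does not reach is not made up. A row lasts 1/8 s, in which the tool goes at most 62.5 mm and 10.7 degrees, less where a joint would pass 70% of its speed; a pose out of reach is approached as far as the arm can. A call with a gripper value outside its range is refused whole. OPENING is the opening, from -1 (shut) to 1 (fully open), set as the call begins (- or left out, the last holds). The fingers move at their own pace and stop on an object; the grip force is fixed at half the most. Time passes only in rows, so rows that do not move let the fingers close. It gives the time, the measured TCP pose, the force, the opening and the grip force at its end, in the units of the state.
- sense(): the state, without advancing time (a new reading comes with each control period).
- camera(name): name is "side" or "top" or "wrist"; returns a dict with "frame" (480x640x3 uint8, red, green, blue), "intrinsics" (3x3 intrinsics, pixels), "k1" (the pictures are not rectified: a ray, as slopes to the right and down, at radius r is drawn at 1 + k1 r^2 times it, then the intrinsics apply), "rvec" (rotation vector, rad) and "tvec" (3), from world to camera coordinates, as OpenCV has them. Camera axes: x right, y down, z forward; pixel columns grow to the right and rows downward; lengths in m; the calibration is good to about 2 mm. A picture is of the moment at which its call begins. There is no depth.
- close_job(): hands the job in; it is judged then, once.
The state is a dict: "time_s": time; "joint_pos": joint angles; "joint_velocities": joint speeds; "effort": joint torques, N m; "tool_pos": TCP position; "ee_rot": TCP orientation; "ft_force": force on the tool from outside, world axes, zero at the start; "wrist_torque": the same for the moment, N m; "finger_gap": finger opening in m; "finger_force": force on a finger pad.
Only numpy, scipy, OpenCV 4.12 (cv2) and the standard library are available. Lean on these libraries where they do the work, as an engineer would, in place of code of your own. Each camera call takes 0.05 s, during which the arm holds its last target. There are 200 camera calls.

TASK

First switch the die warmer off by turning its selector back to its end stop. Then take the drift from the cork pad, drive every brass stamping die that is stuck in the steel holder right out of its bore onto the ledge, and lay all the dies flat in the warmer's well; only when all of them are in, turn the selector to the fourth click from the end stop. Lay the drift back down on its cork pad and leave the other tools, jar and bottles where they are.

Things in the scene. Friction and masses are not known exactly. Their poses are not given: they have to be found in the camera images.
- selector (a joint): angle of the warmer's rotary selector, rad: 0 at the end stop (off), growing as it is turned clockwise seen from above, to 2.52 at the other stop. Seven detents, one every 0.42 rad, both stops included: the fourth click from the end stop is 1.68. A spring plunger (about 0.1 N m to pass a crest) pulls it into the nearest detent when let go
- selector_grip (a point): on the selector's vertical axis, 10 mm below the top of its upright grey grip bar (50 mm long along x, 14 thick, 34 high) and 22 mm above the 60 mm round skirt below the bar. The frame turns with it; a white line on the bar's -x half is the pointer. Seven ticks on the warmer show the detents, the widest the end stop (-x side of frame well_floor). 144 mm from well_floor along its y
- well_floor (a point): centre of the flat floor of the warmer's open well. The warmer is a white fixed bench box 170 x 300 x 60 mm; the well in its top is 144 mm (along this frame's x) by 194 mm (along its y), floor 46 mm above the table, rim 14 mm above the floor; z is up
- bore0 (a point): centre of the first of four square through-bores, 58 mm apart along y, in the die holder, a fixed dark steel block 60 x 240 mm, 74 high. x runs along the bore from the robot's side to the exit side, z up. Bore 60 mm long (ends 30 mm before and behind this point), 31 wide, 30 high, floor 14 mm below this point. On the exit side a ledge 1 mm below the bore floor reaches 95 mm out
- bore1 (a point): centre of the second bore, like bore0, 58 mm from it along y. In each bore's ceiling, 16 mm beyond its centre along x, a sprung shoe holds the die tight: about 10 to 20 N pushes it out, along +x
- bore2 (a point): centre of the third bore, like bore0, 116 mm from it along y
- bore3 (a point): centre of the fourth bore, like bore0, 174 mm from it along y
- die0_center (a point): centre of the brass stamping die that starts tight in bore0 (it may be absent, its bore then empty): a square bar 60 mm long (along x) and 28 x 28 mm across, 0.38 kg; at the start flush with both faces of the holder. It is right out of the bore when its centre is at least 60 mm along +x from the bore's centre, lying on the ledge
- die1_center (a point): centre of the brass stamping die that starts tight in bore1 (it may be absent, its bore then empty): a square bar 60 mm long (along x) and 28 x 28 mm across, 0.38 kg; at the start flush with both faces of the holder. It is right out of the bore when its centre is at least 60 mm along +x from the bore's centre, lying on the ledge
- die2_center (a point): centre of the brass stamping die that starts tight in bore2 (it may be absent, its bore then empty): a square bar 60 mm long (along x) and 28 x 28 mm across, 0.38 kg; at the start flush with both faces of the holder. It is right out of the bore when its centre is at least 60 mm along +x from the bore's centre, lying on the ledge
- die3_center (a point): centre of the brass stamping die that starts tight in bore3 (it may be absent, its bore then empty): a square bar 60 mm long (along x) and 28 x 28 mm across, 0.38 kg; at the start flush with both faces of the holder. It is right out of the bore when its centre is at least 60 mm along +x from the bore's centre, lying on the ledge
- drift_grip (a point): grip point and centre of mass of the drift, a pushing tool 165 mm long, 0.22 kg: wooden handle 85 mm long, 24 wide (y), 28 high (z), with a round steel rod 16 mm thick, 80 long on its front end, on the same axis. x points to the rod's tip. This point is on the axis, 25 mm behind the handle's front end, 105 mm behind the tip; it lies on its handle, this point 14 mm above what it lies on
- drift_tip (a point): flat end of the drift's rod, on its axis
- pad: the drift's place: a fixed cork pad 200 mm (x) by 90 mm (y), 4 mm thick; origin at the centre of its underside
- jar: bystander: jar 64 mm wide, 75 mm high; origin at the centre of its underside
- bottle: bystander: bottle 56 mm wide, 150 mm high; origin at the centre of its underside
- mallet: bystander: wooden mallet standing on its head, 68 mm wide, 163 mm high; origin at the centre of its underside
- hammer: bystander: hammer 260 mm long lying on the table; origin on its underside
- awl: bystander: awl 150 mm long lying on the table; origin on its underside
Not all that is in view belongs to the job. There is more than one size of the part that bears drift_grip; the job needs the smaller.

How it is judged:
On the way, in this order (a step that is already met when the one before it is completed fails the run):
1. the selector is turned back to its end stop (value of joint selector below 0.1 rad), for 0.3 s.
2. all the dies lie flat in the well while the selector is still at its end stop (x of die0_center in the frame of well_floor between -0.07 and 0.07 m and y of die0_center in the frame of well_floor between -0.095 and 0.095 m and z of die0_center in the frame of well_floor between 0.009 and 0.018 m and x of die1_center in the frame of well_floor between -0.07 and 0.07 m and y of die1_center in the frame of well_floor between -0.095 and 0.095 m and z of die1_center in the frame of well_floor between 0.009 and 0.018 m and x of die2_center in the frame of well_floor between -0.07 and 0.07 m and y of die2_center in the frame of well_floor between -0.095 and 0.095 m and z of die2_center in the frame of well_floor between 0.009 and 0.018 m and x of die3_center in the frame of well_floor between -0.07 and 0.07 m and y of die3_center in the frame of well_floor between -0.095 and 0.095 m and z of die3_center in the frame of well_floor between 0.009 and 0.018 m and value of joint selector below 0.15 rad), for 0.2 s.
3. the selector is turned to the fourth click (value of joint selector between 1.54 and 1.82 rad), for 0.3 s.
At the end, for the whole second after the job is handed in: Every die lies flat and at rest on the floor of the well (centre inside it, within 4 mm of flat height), the selector stands at the fourth click from its end stop (1.68 rad, within 0.14), and the drift lies at rest on the cork pad, grip point inside its outline (all of step 3 and x of die0_center in the frame of well_floor between -0.07 and 0.07 m and y of die0_center in the frame of well_floor between -0.095 and 0.095 m and z of die0_center in the frame of well_floor between 0.009 and 0.018 m and x of die1_center in the frame of well_floor between -0.07 and 0.07 m and y of die1_center in the frame of well_floor between -0.095 and 0.095 m and z of die1_center in the frame of well_floor between 0.009 and 0.018 m and x of die2_center in the frame of well_floor between -0.07 and 0.07 m and y of die2_center in the frame of well_floor between -0.095 and 0.095 m and z of die2_center in the frame of well_floor between 0.009 and 0.018 m and x of die3_center in the frame of well_floor between -0.07 and 0.07 m and y of die3_center in the frame of well_floor between -0.095 and 0.095 m and z of die3_center in the frame of well_floor between 0.009 and 0.018 m and linear speed of each of die0, die1, die2, die3, drift below 0.02 m/s and x of drift_grip in the frame of pad between -0.1 and 0.1 m and y of drift_grip in the frame of pad between -0.05 and 0.05 m and z of drift_grip in the frame of pad between 0.01 and 0.024 m); the robot touches nothing.
It fails at once if the fingers handle a die that is still in its bore: it must be driven out with the drift ((contact force between the fingers and die0 above 2 N and horizontal distance between die0_center and bore0 below 0.03 m) or (contact force between the fingers and die1 above 2 N and horizontal distance between die1_center and bore1 below 0.03 m) or (contact force between the fingers and die2 above 2 N and horizontal distance between die2_center and bore2 below 0.03 m) or (contact force between the fingers and die3 above 2 N and horizontal distance between die3_center and bore3 below 0.03 m)).
It fails at once if a bystander (jar, bottle, mallet, hammer, awl) is shifted by more than 5 cm (distance of any of jar, bottle, mallet, hammer, awl from where it was at the start of the episode above 0.05 m).
Of die0, die1, die2, die3 only 3 to 4 are there at a start; the rules pass over those that are not, and their reading is None.
At some moment in a run one of drift may be knocked a few centimetres aside while the robot is not near it.
Once in a run the grip may slacken for a moment while it holds something.
It also fails if it takes over 210 s, if anything falls off the work surface, if the arm or the gripper's body presses on something with over 40 N, if the wrist force passes 120 N, or if a joint passes its speed limit or range.

## Working session

There is one attempt and no reset: what is moved stays moved. The work goes in short steps, Python scripts to look and compute and a shell command to move; the robot and the scene stay as the last step left them, time stands still between calls to the robot, and variables do not carry over. Pictures are saved under pics/ and viewed, at most 14 in all, crops included, and the job is handed in when it is done.

```bash
ls; mkdir -p pics; cat > h.py <<'E'
from cell import *
import numpy as np, cv2
from scipy.spatial.transform import Rotation as Ro
def snap(n,f,crop=None,s=1):
    c=camera(n); im=c["frame"][:,:,::-1]
    np.save('pics/last_%s.npy'%n,c,allow_pickle=True)
    if crop: im=im[crop[1]:crop[3],crop[0]:crop[2]]
    if s!=1: im=cv2.resize(im,None,fx=s,fy=s,interpolation=cv2.INTER_CUBIC)
    cv2.imwrite('pics/'+f,im); return c
def last(n): return np.load('pics/last_%s.npy'%n,allow_pickle=True).item()
def ray(c,u,v):
    K=np.array(c["intrinsics"]);d=np.array([c["k1"],0,0,0,0.])
    p=cv2.undistortPoints(np.array([[[u,v]]],float),K,d)[0,0]
    R=cv2.Rodrigues(np.array(c["rvec"],float))[0];t=np.array(c["tvec"],float).ravel()
    return -R.T@t, R.T@np.array([p[0],p[1],1.])
def at(c,u,v,z):
    o,d=ray(c,u,v); return o+d*(z-o[2])/d[2]
def proj(c,P):
    return cv2.projectPoints(np.array(P,float).reshape(-1,3),np.array(c["rvec"],float),np.array(c["tvec"],float),np.array(c["intrinsics"]),np.array([c["k1"],0,0,0,0.]))[0][:,0]
def go(x,y,z,yaw=None,tool=(0,0,0)):
    """tool-frame shift mm & turn to reach target TCP (tool down, yaw of tool y-axis line)"""
    s=sense();R=Ro.from_euler('xyz',s["ee_rot"]);p=np.array(s["tool_pos"])
    d=R.inv().apply(np.array([x,y,z])-p)*1000
    out=[d.round(1)]
    if yaw is not None:
        # target: tool z down, tool y along yaw (either sense)
        best=None
        for k in (0,np.pi):
            a=yaw+k;ty=np.array([np.cos(a),np.sin(a),0]);tz=np.array([0,0,-1.]);tx=np.cross(ty,tz)
            rv=(R.inv()*Ro.from_matrix(np.c_[tx,ty,tz])).as_rotvec()
            if best is None or np.linalg.norm(rv)<np.linalg.norm(best): best=rv
        out.append(best.round(3))
    print("pos",p.round(4),"rot",np.round(s["ee_rot"],3),"q6",round(s["joint_pos"][5],2),"shift",*out)
E
python3 - <<'E'
from h import *
snap("top","t0.png");snap("side","s0.png");s=sense();print(s)
E
```

```text
pics
{'time_s': 0.1, 'joint_pos': array([ 1.41260157e+00,  3.85479752e-01,  6.76723440e-03, -4.55261391e-04,
       -1.19399470e+00, -2.58596839e-01]), 'joint_velocities': array([ 0.00034847, -0.00315054,  0.00292076,  0.00304122, -0.0009385 ,
        0.00017507]), 'effort': array([ 5.81308504e-04, -3.91689134e+01,  1.87936860e+01,  4.23188969e+00,
        1.34601831e-02, -7.10480344e-05]), 'tool_pos': array([0.2527872 , 0.57102636, 0.22956777]), 'ee_rot': array([ 3.13963709e+00, -7.97327209e-05, -4.16959440e-01]), 'ft_force': array([-0.55916453, -1.52221525, -0.22205509]), 'wrist_torque': array([-0.03544311,  0.03464149,  0.02343208]), 'finger_force': 0.0, 'finger_gap': 0.08680809869030305}
```

View pics/t0.png

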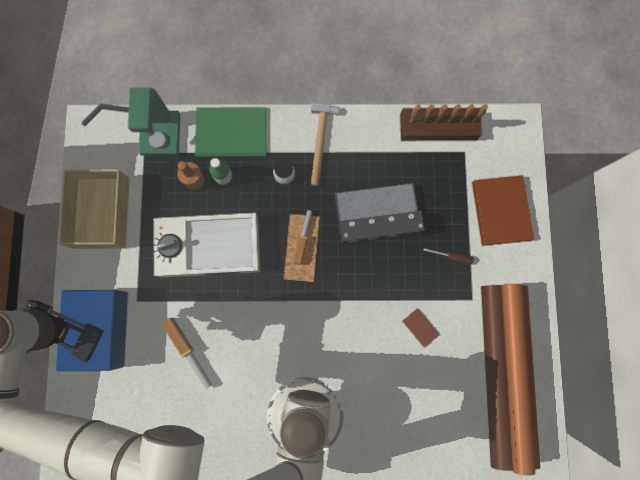

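View pics/s0.png

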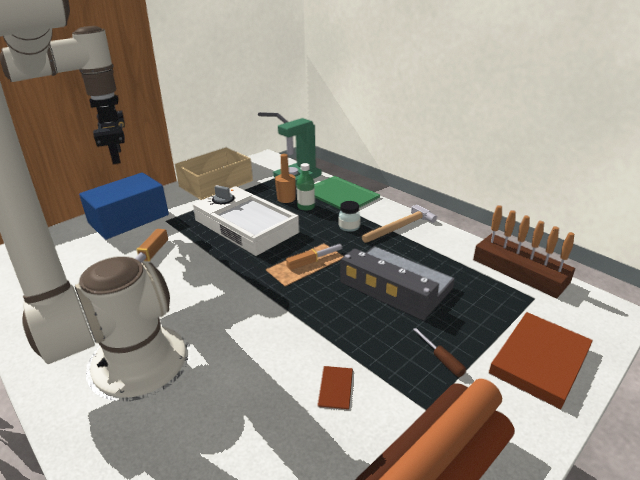

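Top view: warmer with knob at (169,245), small drift on cork at (303,240), holder at (380,213) with ledge on the far side; the larger drift is at (187,352). Side view shows three brass dies.

```bash
python3 - <<'E'
from h import *
c=last("top"); im=c["frame"][:,:,::-1]
a=cv2.resize(im[175:295,140:340],None,fx=4,fy=4,interpolation=cv2.INTER_CUBIC);cv2.imwrite('pics/a.png',a)
b=cv2.resize(im[160:260,280:440],None,fx=5,fy=5,interpolation=cv2.INTER_CUBIC);cv2.imwrite('pics/b.png',b)
d=last("side");print(ray(c,320,240),ray(d,320,240)[0])
im=d["frame"][:,:,::-1]
cv2.imwrite('pics/d.png',cv2.resize(im[180:320,260:460],None,fx=4,fy=4,interpolation=cv2.INTER_CUBIC))
E
```

```text
(array([ 0.27406981, -0.01929219,  1.55207585]), array([ 0.1510029 , -0.01750066, -0.98847717])) [-0.18670226 -0.76537991  0.72923192]
```

View pics/a.png

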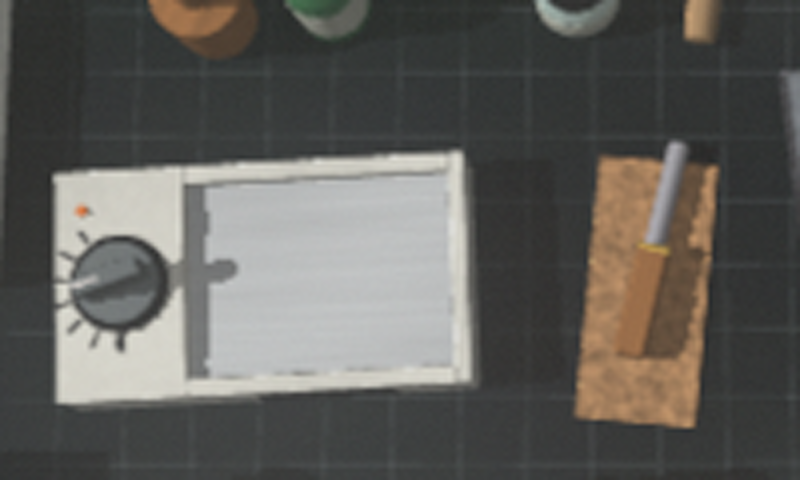

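View pics/b.png

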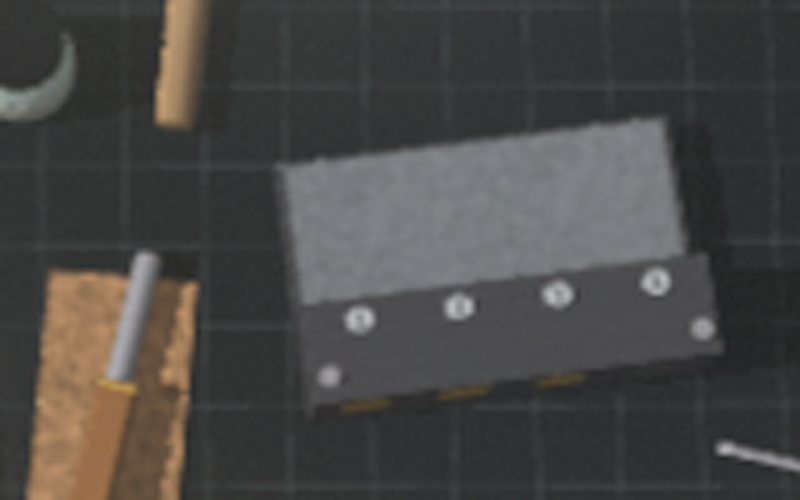

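View pics/d.png

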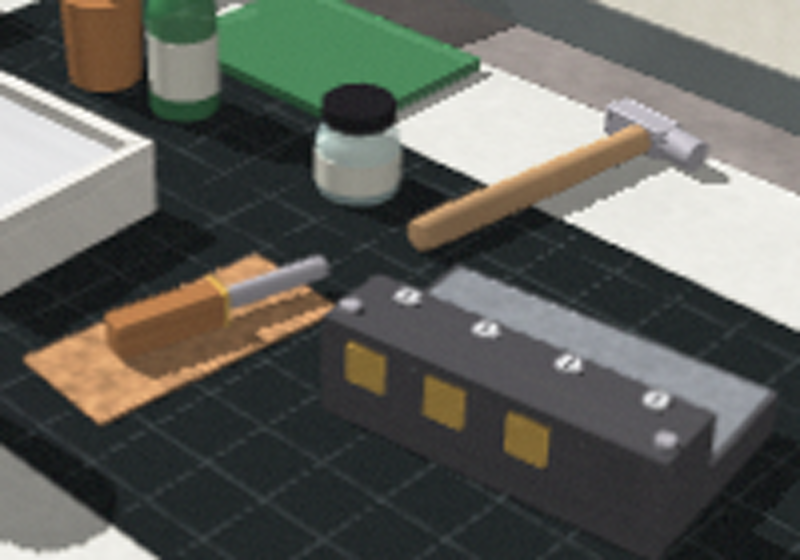

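Knob pointer (75,288 in crop) sits about 75° from the widest tick (120,343), i.e. about click 3; the right-most bore (bore0) is empty, three dies are in bore1–3. Now the geometry.

```bash
python3 - <<'E'
from h import *
c=last("top");d=last("side")
A=lambda u,v,z:at(c,140+u/4,175+v/4,z)[:2]
B=lambda u,v,z:at(c,280+u/5,160+v/5,z)[:2]
w=[A(55,173,.06),A(460,152,.06),A(472,380,.06),A(57,401,.06)]
print("warmer",np.round(w,4).tolist(),np.mean(w,0).round(4),[np.linalg.norm(w[i]-w[(i+1)%4]).round(4) for i in range(4)])
e=w[0]-w[1]+w[3]-w[2];yw=np.arctan2(e[1],e[0]);print("yaw of warmer y",yw)
k=A(118,284,.07);print("knob skirt",k)
m=np.mean(w,0);
print("bar ends",A(72,290,.1),A(148,272,.1))
sc=np.array([B(u,v,.075) for u,v in[(360,320),(459,307),(558,294),(656,282)]]);print("screws",sc.round(4).tolist())
h=[B(308,400,.074),B(722,351,.074),B(707,255,.074),B(300,303,.074)];print("holder",np.round(h,4).tolist(),[np.linalg.norm(h[i]-h[(i+1)%4]).round(4) for i in range(4)])
led=[B(282,166,.03),B(664,120,.03)];print("ledge",np.round(led,4).tolist())
v=h[0]-h[1];v/=np.linalg.norm(v);print("holder y yaw",np.arctan2(v[1],v[0]), np.arctan2(*(sc[0]-sc[3])[::-1]))
print("drift tip",B(145,255,.018)," hfront",A(653,246,.03),"back top",A(632,352,.032),B(117,385,.03))
p=[A(600,156,.004),A(718,165,.004),A(695,428,.004),A(576,417,.004)];print("pad",np.mean(p,0),np.round(p,3).tolist())
# die face heights: side rays intersect front plane of holder
n=np.array([v[1],-v[0]]) # +x of holder
f0=(h[0]+h[1])/2
for (a,b) in [(346,342),(385,358),(346,383),(386,395),(505,411),(549,425),(506,452),(547,466),(322,322),(320,405),(663,465)]:
    o,r=ray(d,260+a/4,180+b/4); t=((f0-o[:2])@n)/(r[:2]@n); P=o+t*r; print((a,b),P.round(4), "along y from right end",((P[:2]-h[1])@v).round(4))
print(n)
E
```

```text
warmer [[0.5683, 0.4414], [0.583, 0.1449], [0.4149, 0.134], [0.4009, 0.4327]] [0.4918 0.2883] [np.float64(0.2968), np.float64(0.1684), np.float64(0.299), np.float64(0.1675)]
yaw of warmer y 1.6190221553716413
knob skirt [0.48450321 0.38937371]
bar ends [0.47607816 0.41339922] [0.48874954 0.36022634]
screws [[0.5464, -0.1386], [0.5538, -0.1963], [0.5613, -0.2541], [0.5682, -0.3113]]
holder [[0.4996, -0.1079], [0.5275, -0.3484], [0.5844, -0.3418], [0.5567, -0.104]] [np.float64(0.2421), np.float64(0.0572), np.float64(0.2394), np.float64(0.0572)]
ledge [[0.6494, -0.0966], [0.6772, -0.3284]]
holder y yaw 1.686244136965941 1.6968154348086217
drift tip [ 0.59732067 -0.01371047]  hfront [0.51731469 0.00360278] back top [0.43783791 0.01916184] [0.51580472 0.00315775]
pad [0.48768891 0.00829836] [[0.591, 0.044], [0.584, -0.046], [0.384, -0.027], [0.392, 0.062]]
(346, 342) [ 0.5025 -0.1325  0.0598] along y from right end 0.2174
(385, 358) [ 0.5059 -0.1618  0.061 ] along y from right end 0.1879
(346, 383) [ 0.5026 -0.1332  0.0287] along y from right end 0.2167
(386, 395) [ 0.5061 -0.1635  0.0337] along y from right end 0.1861
(505, 411) [ 0.5158 -0.2472  0.0618] along y from right end 0.1019
(549, 425) [ 0.5192 -0.2766  0.0658] along y from right end 0.0724
(506, 452) [ 0.5161 -0.2502  0.0327] along y from right end 0.0989
(547, 466) [ 0.5194 -0.2779  0.0363] along y from right end 0.071
(322, 322) [ 0.5003 -0.1139  0.0667] along y from right end 0.2361
(320, 405) [ 0.5003 -0.1133  0.0018] along y from right end 0.2367
(663, 465) [ 0.5276 -0.3489  0.0732] along y from right end -0.0005
[0.9933433  0.11519153]
```

```bash
python3 - <<'E'
from h import *
go(.484,.388,.2,.358)
E
```

```text
pos [0.2528 0.571  0.2296] rot [ 3.14  -0.    -0.417] q6 -0.26 shift [285.5  73.7  29.7] [ 0.002 -0.001  0.796]
```

```bash
python3 -m crank '[{"x":36,"y":9,"z":4},{"x":36,"y":9,"z":4},{"x":36,"y":9,"z":4},{"x":36,"y":9,"z":4},{"x":36,"y":9,"z":4},{"x":36,"y":9,"z":4},{"x":36,"y":10,"z":3},{"x":34,"y":10,"z":3},{"az":0.133},{"az":0.133},{"az":0.133},{"az":0.133},{"az":0.132},{"az":0.132},{},{}]'; python3 - <<'E'
from h import *
go(.484,.388,.2,.358)
snap("wrist","w1.png")
E
```

```text
pos [0.2528 0.571  0.2296] rot [ 3.14  -0.    -0.417] q6 -0.26 shift [285.5  73.7  29.7] [ 0.002 -0.001  0.796]validation failed for argument at $[0]...
```

View pics/w1.png

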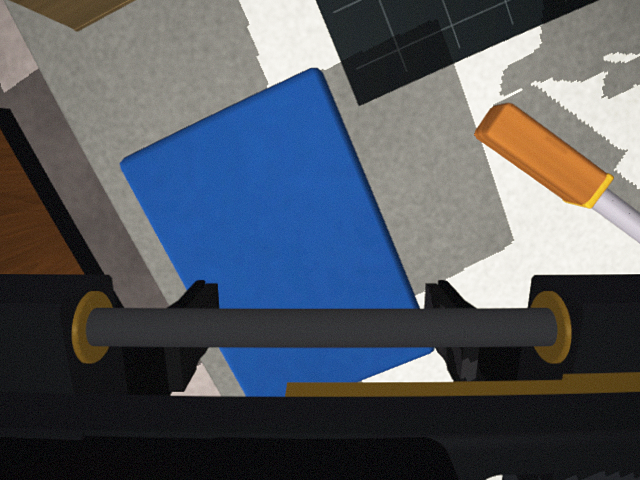

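The call was refused, so the arm has not moved: this view just shows the blue box below. All six keys per row are probably needed.

```bash
python3 -m crank '[{"x":36,"y":9,"z":4,"ax":0,"ay":0,"az":0},{"x":36,"y":9,"z":4,"ax":0,"ay":0,"az":0},{"x":36,"y":9,"z":4,"ax":0,"ay":0,"az":0},{"x":36,"y":9,"z":4,"ax":0,"ay":0,"az":0},{"x":36,"y":9,"z":4,"ax":0,"ay":0,"az":0},{"x":36,"y":9,"z":4,"ax":0,"ay":0,"az":0},{"x":36,"y":10,"z":3,"ax":0,"ay":0,"az":0},{"x":34,"y":10,"z":3,"ax":0,"ay":0,"az":0},{"x":0,"y":0,"z":0,"ax":0,"ay":0,"az":0.133},{"x":0,"y":0,"z":0,"ax":0,"ay":0,"az":0.133},{"x":0,"y":0,"z":0,"ax":0,"ay":0,"az":0.133},{"x":0,"y":0,"z":0,"ax":0,"ay":0,"az":0.133},{"x":0,"y":0,"z":0,"ax":0,"ay":0,"az":0.132},{"x":0,"y":0,"z":0,"ax":0,"ay":0,"az":0.132},{"x":0,"y":0,"z":0,"ax":0,"ay":0,"az":0},{"x":0,"y":0,"z":0,"ax":0,"ay":0,"az":0}]'; python3 - <<'E'
from h import *
go(.484,.388,.2,.358)
snap("wrist","w2.png")
E
```

```text
time_s: 2.15
tool_pos: [0.4845, 0.388, 0.2004]
ee_rot: [3.141, -0.0, -1.211]
ft_force: [-0.7, 0.1, -0.4]
finger_gap: 0.0868
finger_force: 0.0
pos [0.4845 0.388  0.2004] rot [ 3.141 -0.    -1.211] q6 -0.58 shift [-0.2  0.4  0.4] [ 0.    -0.     0.002]
```

View pics/w2.png

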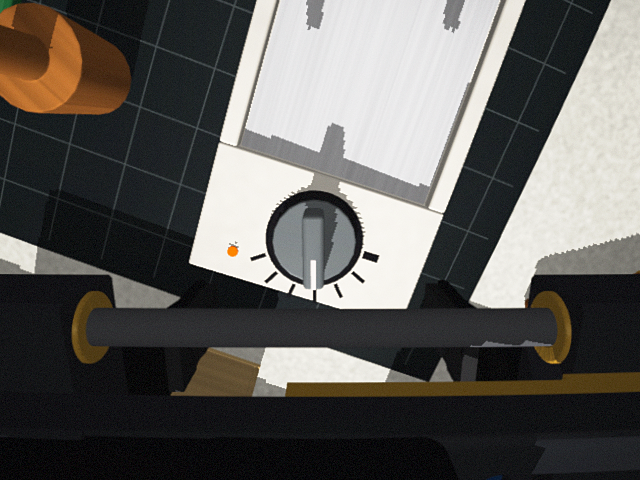

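Wrist view: bar upright at column 313 (208–290), aligned with the jaws, pointer on tick 3 (315,296); widest tick at (371,257).

```bash
python3 - <<'E'
from h import *
c=last("wrist")
for z in(.095,.1,.105): print(at(c,313,208,z),at(c,312.5,290,z),np.linalg.norm(at(c,313,208,z)-at(c,312.5,290,z)))
for z in(.07,.075): print("skirt",at(c,314,238,z),np.linalg.norm(at(c,267,238,z)-at(c,362,238,z)))
d=last("side"); print("ends side px for z",[proj(d,[.484,.388,z]).round(0).tolist() for z in(.06,.07,.1,.105,.11)])
cv2.imwrite("pics/k.png",cv2.resize(d["frame"][170:230,180:260,::-1],None,fx=6,fy=6,interpolation=cv2.INTER_CUBIC))
E
```

```text
[0.49846939 0.36618319 0.095     ] [0.47947736 0.41822071 0.095     ] 0.05539495392843091
[0.49864466 0.36543129 0.1       ] [0.48001862 0.41646599 0.1       ] 0.054327428869051266
[0.49881992 0.3646794  0.105     ] [0.48055988 0.41471127 0.105     ] 0.05325990380967162
skirt [0.4894255 0.3898579 0.07     ] 0.06765701412938813
skirt [0.48974432 0.38875595 0.075     ] 0.06646777502663327
ends side px for z [[[222.0, 199.0]], [[221.0, 196.0]], [[220.0, 188.0]], [[220.0, 186.0]], [[220.0, 185.0]]]
```

View pics/k.png

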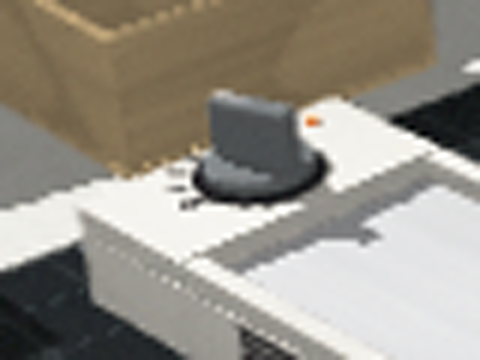

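```bash
python3 - <<'E'
from h import *
go(.488,.389,.087,.358)
E
```

```text
pos [0.4845 0.388  0.2004] rot [ 3.141 -0.    -1.211] q6 -0.58 shift [  0.3  -3.7 113.4] [ 0.    -0.     0.001]
```

```bash
python3 -m crank '[{"x":0,"y":-3.7,"z":40,"ax":0,"ay":0,"az":0},{"x":0,"y":0,"z":40,"ax":0,"ay":0,"az":0},{"x":0,"y":0,"z":33.5,"ax":0,"ay":0,"az":0},{"x":0,"y":0,"z":0,"ax":0,"ay":0,"az":0}]'; python3 -m crank '[{"x":0,"y":0,"z":0,"ax":0,"ay":0,"az":0},{"x":0,"y":0,"z":0,"ax":0,"ay":0,"az":0},{"x":0,"y":0,"z":0,"ax":0,"ay":0,"az":0},{"x":0,"y":0,"z":0,"ax":0,"ay":0,"az":0},{"x":0,"y":0,"z":0,"ax":0,"ay":0,"az":0},{"x":0,"y":0,"z":0,"ax":0,"ay":0,"az":0}]' -1
```

```text
time_s: 2.7
tool_pos: [0.4867, 0.3878, 0.0842]
ee_rot: [3.136, -0.003, -1.212]
ft_force: [-0.1, 0.8, -0.1]
finger_gap: 0.087
finger_force: 0.0
time_s: 3.45
tool_pos: [0.488, 0.3893, 0.0871]
ee_rot: [3.142, -0.0, -1.213]
ft_force: [0.1, 0.1, -0.1]
finger_gap: 0.0352
finger_force: 0.0
```

```bash
python3 -m crank '[{"x":0,"y":0,"z":0,"ax":0,"ay":0,"az":0},{"x":0,"y":0,"z":0,"ax":0,"ay":0,"az":0},{"x":0,"y":0,"z":0,"ax":0,"ay":0,"az":0},{"x":0,"y":0,"z":0,"ax":0,"ay":0,"az":0}]' -1
```

```text
time_s: 3.95
tool_pos: [0.4893, 0.39, 0.0872]
ee_rot: [-3.139, 0.001, -1.213]
ft_force: [6.3, 0.5, -2.3]
finger_gap: 0.014
finger_force: 30.0
```

```bash
python3 -m crank '[{"x":0,"y":0,"z":0,"ax":0,"ay":0,"az":-0.13},{"x":0,"y":0,"z":0,"ax":0,"ay":0,"az":-0.13},{"x":0,"y":0,"z":0,"ax":0,"ay":0,"az":-0.13},{"x":0,"y":0,"z":0,"ax":0,"ay":0,"az":-0.13},{"x":0,"y":0,"z":0,"ax":0,"ay":0,"az":-0.13},{"x":0,"y":0,"z":0,"ax":0,"ay":0,"az":-0.13},{"x":0,"y":0,"z":0,"ax":0,"ay":0,"az":-0.13},{"x":0,"y":0,"z":0,"ax":0,"ay":0,"az":-0.13},{"x":0,"y":0,"z":0,"ax":0,"ay":0,"az":-0.13},{"x":0,"y":0,"z":0,"ax":0,"ay":0,"az":-0.1},{"x":0,"y":0,"z":0,"ax":0,"ay":0,"az":0},{"x":0,"y":0,"z":0,"ax":0,"ay":0,"az":0}]'; python3 -c "from cell import *;print(sense()['wrist_torque'],sense()['joint_pos'])"; python3 -m crank '[{"x":0,"y":0,"z":0,"ax":0,"ay":0,"az":0},{"x":0,"y":0,"z":0,"ax":0,"ay":0,"az":0},{"x":0,"y":0,"z":0,"ax":0,"ay":0,"az":0},{"x":0,"y":0,"z":0,"ax":0,"ay":0,"az":0},{"x":0,"y":0,"z":-50,"ax":0,"ay":0,"az":0},{"x":0,"y":0,"z":-50,"ax":0,"ay":0,"az":0},{"x":0,"y":0,"z":0,"ax":0,"ay":0,"az":0}]' 1; python3 - <<'E'
from h import *
snap("wrist","w3.png",(160,100,480,340),1.5)
go(.494,.008,.2,None)
E
```

```text
time_s: 5.45
tool_pos: [0.4904, 0.3917, 0.0872]
ee_rot: [-3.137, -0.005, 0.057]
ft_force: [9.0, 3.6, -5.2]
finger_gap: 0.0142
finger_force: 30.0
[ 1.00394496 -2.38451453 -0.23307081] [ 0.93179046  0.51438616 -0.1706513   0.0011755  -0.87846163  0.69490587]
time_s: 6.32
tool_pos: [0.4899, 0.3912, 0.1925]
ee_rot: [-3.134, -0.008, 0.058]
ft_force: [0.3, -0.0, -0.2]
finger_gap: 0.0757
finger_force: 0.0
pos [0.4884 0.3901 0.1894] rot [-3.138e+00 -3.000e-03  5.700e-02] q6 0.7 shift [-16.3 381.7 -12. ]
```

View pics/w3.png

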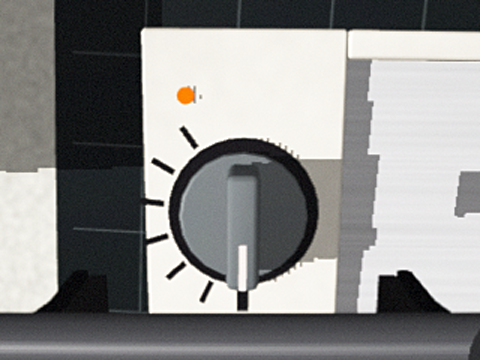

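Pointer now at the widest tick (end stop). On to the drift.

```bash
python3 - <<'E'
from h import *
go(.495,.0085,.19,1.366)
E
```

```text
pos [0.4884 0.3901 0.1894] rot [-3.138e+00 -3.000e-03  5.700e-02] q6 0.7 shift [-15.3 381.3  -2. ] [-0.004 -0.002  0.262]
```

```bash
python3 -m crank '[{"x":-2,"y":48,"z":0,"ax":0,"ay":0,"az":0},{"x":-2,"y":48,"z":0,"ax":0,"ay":0,"az":0},{"x":-2,"y":48,"z":0,"ax":0,"ay":0,"az":0},{"x":-2,"y":48,"z":0,"ax":0,"ay":0,"az":0},{"x":-2,"y":48,"z":0,"ax":0,"ay":0,"az":0},{"x":-2,"y":48,"z":0,"ax":0,"ay":0,"az":0},{"x":-2,"y":47,"z":0,"ax":0,"ay":0,"az":0},{"x":-1,"y":46,"z":0,"ax":0,"ay":0,"az":0},{"x":0,"y":0,"z":0,"ax":0,"ay":0,"az":0.131},{"x":0,"y":0,"z":0,"ax":0,"ay":0,"az":0.131},{"x":0,"y":0,"z":0,"ax":0,"ay":0,"az":0},{"x":0,"y":0,"z":0,"ax":0,"ay":0,"az":0}]'; python3 - <<'E'
from h import *
snap("wrist","w4.png")
go(.495,.0085,.19,1.366)
E
```

```text
time_s: 7.88
tool_pos: [0.4943, 0.0081, 0.1863]
ee_rot: [3.141, 0.001, -0.203]
ft_force: [-0.3, 0.6, -0.1]
finger_gap: 0.0871
finger_force: 0.0
pos [0.4945 0.0082 0.1865] rot [ 3.141e+00  1.000e-03 -2.030e-01] q6 1.02 shift [ 0.4 -0.4 -3.5] [0.001 0.001 0.002]
```

View pics/w4.png

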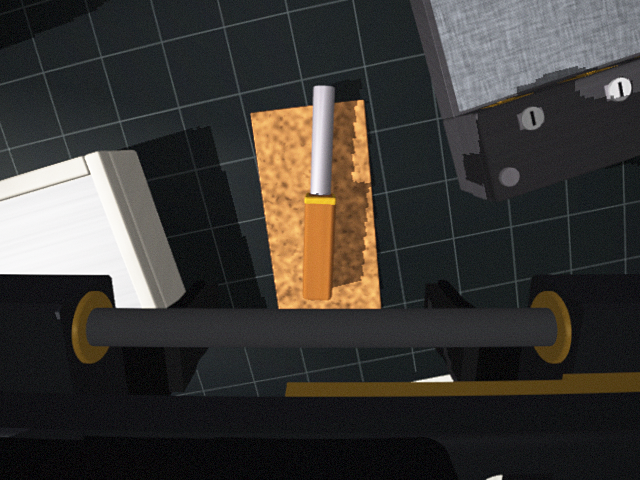

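Drift: tip (324,86), handle front (320,198), rear (317,299). Holder shoe screws at (532,118),(620,89), top front-left corner near (497,200).

```bash
python3 - <<'E'
from h import *
c=last("wrist")
t=at(c,323.5,87,.022);f=at(c,320,199,.032);b=at(c,317,299,.032)
print("drift",t,f,b,"yaw",np.arctan2(*(t-b)[1::-1]),np.arctan2(*(f-b)[1::-1]))
u=(t-b)[:2];u/=np.linalg.norm(u);g=f[:2]-.025*u;print("grip",g,t[:2]-.105*u)
s1=at(c,532,118,.075);s2=at(c,620,89,.075);print("screws",s1,s2,np.linalg.norm(s1-s2),np.arctan2(*(s1-s2)[1::-1])-np.pi/2)
print("corner",at(c,497,200,.074),"leftback",at(c,459,113,.074))
go(g[0],g[1],.014,np.arctan2(u[1],u[0])+np.pi/2)
E
```

```text
drift [ 0.59850243 -0.01413935  0.022     ] [0.51930918 0.00471706 0.032     ] [0.44105703 0.02324075 0.032     ] yaw -0.23310055047367934 -0.23243942716203564
grip [0.49498531 0.01049194] [0.49634217 0.01011516]
screws [ 0.5487062  -0.13774942  0.075     ] [ 0.55606148 -0.19589988  0.075     ] 0.05861378520748072 0.12581886478296478
corner [ 0.50101672 -0.11052708  0.074     ] leftback [ 0.56043047 -0.09263096  0.074     ]
pos [0.4945 0.0082 0.1865] rot [ 3.141e+00  1.000e-03 -2.030e-01] q6 1.02 shift [  0.2  -2.5 172.5] [0.001 0.001 0.03 ]
```

```bash
python3 -m crank '[{"x":0,"y":-2.5,"z":40,"ax":0,"ay":0,"az":0.03},{"x":0,"y":0,"z":40,"ax":0,"ay":0,"az":0},{"x":0,"y":0,"z":40,"ax":0,"ay":0,"az":0},{"x":0,"y":0,"z":30,"ax":0,"ay":0,"az":0},{"x":0,"y":0,"z":14,"ax":0,"ay":0,"az":0},{"x":0,"y":0,"z":7,"ax":0,"ay":0,"az":0},{"x":0,"y":0,"z":0,"ax":0,"ay":0,"az":0}]'; python3 -m crank '[{"x":0,"y":0,"z":0,"ax":0,"ay":0,"az":0},{"x":0,"y":0,"z":0,"ax":0,"ay":0,"az":0},{"x":0,"y":0,"z":0,"ax":0,"ay":0,"az":0},{"x":0,"y":0,"z":0,"ax":0,"ay":0,"az":0},{"x":0,"y":0,"z":0,"ax":0,"ay":0,"az":0},{"x":0,"y":0,"z":0,"ax":0,"ay":0,"az":0},{"x":0,"y":0,"z":0,"ax":0,"ay":0,"az":0},{"x":0,"y":0,"z":0,"ax":0,"ay":0,"az":0},{"x":0,"y":0,"z":0,"ax":0,"ay":0,"az":0}]' -1
```

```text
time_s: 8.8
tool_pos: [0.4957, 0.0107, 0.0164]
ee_rot: [-3.141, -0.001, -0.234]
ft_force: [1.3, 0.4, -0.4]
finger_gap: 0.0871
finger_force: 0.0
time_s: 9.93
tool_pos: [0.4952, 0.0104, 0.016]
ee_rot: [3.141, 0.0, -0.235]
ft_force: [-0.4, 0.2, -0.2]
finger_gap: 0.0236
finger_force: 30.0
```

```bash
python3 -m crank '[{"x":0,"y":0,"z":-40,"ax":0,"ay":0,"az":0},{"x":0,"y":0,"z":-45,"ax":0,"ay":0,"az":0},{"x":0,"y":0,"z":-45,"ax":0,"ay":0,"az":0},{"x":0,"y":0,"z":0,"ax":0,"ay":0,"az":0},{"x":0,"y":0,"z":0,"ax":0,"ay":0,"az":0}]'; python3 - <<'E'
from h import *
go(.373,-.160,.146,.125+np.pi/2)
E
```

```text
time_s: 10.55
tool_pos: [0.4941, 0.0104, 0.1449]
ee_rot: [3.141, 0.002, -0.236]
ft_force: [0.1, 0.7, -3.0]
finger_gap: 0.0237
finger_force: 30.0
pos [0.4941 0.0104 0.1449] rot [ 3.141e+00  2.000e-03 -2.360e-01] q6 0.99 shift [-77.9 193.9  -0.8] [ 0.     0.003 -0.361]
```

```bash
python3 -m crank '[{"x":-15,"y":38,"z":0,"ax":0,"ay":0,"az":0},{"x":-15,"y":39,"z":0,"ax":0,"ay":0,"az":0},{"x":-16,"y":39,"z":0,"ax":0,"ay":0,"az":0},{"x":-16,"y":39,"z":0,"ax":0,"ay":0,"az":0},{"x":-16,"y":39,"z":0,"ax":0,"ay":0,"az":0},{"x":0,"y":0,"z":0,"ax":0,"ay":0,"az":-0.12},{"x":0,"y":0,"z":0,"ax":0,"ay":0,"az":-0.12},{"x":0,"y":0,"z":0,"ax":0,"ay":0,"az":-0.12},{"x":0,"y":0,"z":0,"ax":0,"ay":0,"az":0},{"x":0,"y":0,"z":30,"ax":0,"ay":0,"az":0},{"x":0,"y":0,"z":40,"ax":0,"ay":0,"az":0},{"x":0,"y":0,"z":29,"ax":0,"ay":0,"az":0},{"x":0,"y":0,"z":0,"ax":0,"ay":0,"az":0},{"x":0,"y":0,"z":0,"ax":0,"ay":0,"az":0}]'; python3 - <<'E'
from h import *
go(.373,-.160,.046,.125+np.pi/2)
a=snap("side","x.png");snap("wrist","x2.png")
A=cv2.resize(a["frame"][220:320,300:420,::-1],(720,600),interpolation=cv2.INTER_CUBIC);cv2.imwrite("pics/s5.png",A)
E
```

```text
time_s: 12.3
tool_pos: [0.375, -0.16, 0.0475]
ee_rot: [3.141, -0.001, 0.125]
ft_force: [-0.1, -0.8, -2.5]
finger_gap: 0.0238
finger_force: 30.0
pos [ 0.375  -0.16    0.0475] rot [ 3.141e+00 -1.000e-03  1.250e-01] q6 1.7 shift [-1.9 -0.3  1.5] [ 0.    -0.001 -0.   ]
```

View pics/s5.png

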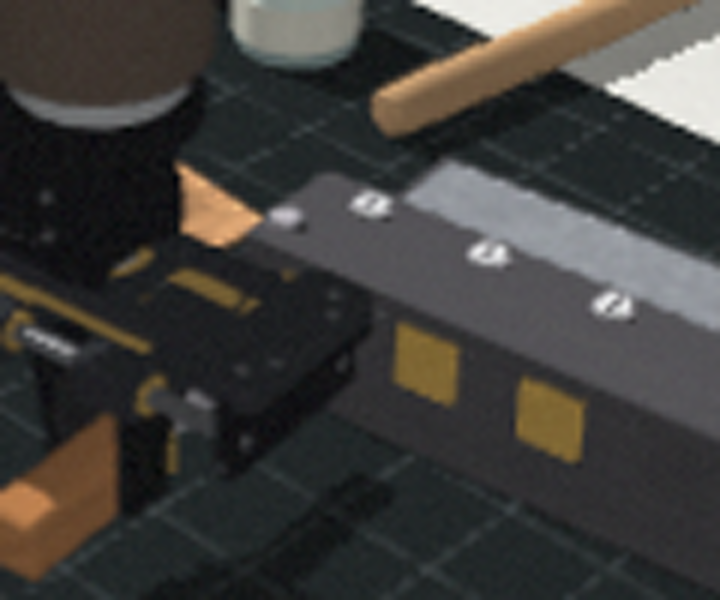

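View pics/x2.png

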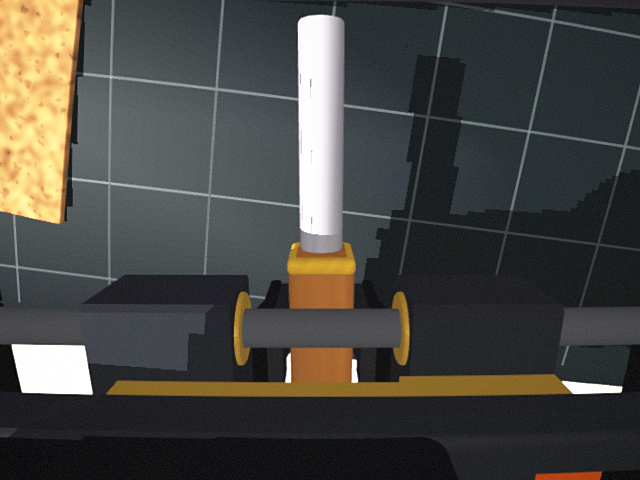

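Side crop: bore2/bore1 die faces centred at about (427,363) and (550,420); wrist view shows the rod straight in the jaws, tip at (321,17).

```bash
python3 - <<'E'
from h import *
d=last("side");n=np.array([.992,.125]);f=np.array([.5022,-.1438])
def pl(u,v,off=0):
    o,r=ray(d,u,v);t=((f+n*off-o[:2])@n)/(r[:2]@n);return (o+t*r).round(4)
for a in[(427,363),(550,420)]: print(pl(300+a[0]/6,220+a[1]/6))
for i,b in enumerate([(.532,-.140),(.5392,-.1975),(.5465,-.255)]):
    b=np.array(b)-.03*n; print("expected",[((proj(d,[*b,z])[0]-[300,220])*6).round(0).tolist() for z in(.045,.048,.051)])
# screws tops side: check bias
for a in[(371,205),(489,252),(612,305)]: print("screw",at(d,300+a[0]/6,220+a[1]/6,.076).round(4))
c=last("wrist");print("tip",at(c,321,17,.0575),"TCP frame exp",np.array([.375,-.160])+.105*n)
E
```

```text
[ 0.5101 -0.2066  0.0494]
[ 0.5173 -0.2634  0.0485]
expected [[298.0, 314.0], [298.0, 308.0], [298.0, 302.0]]
expected [[415.0, 367.0], [416.0, 361.0], [416.0, 355.0]]
expected [[539.0, 422.0], [540.0, 416.0], [540.0, 410.0]]
screw [ 0.5481 -0.1415  0.076 ]
screw [ 0.5566 -0.1979  0.076 ]
screw [ 0.5629 -0.2555  0.076 ]
tip [ 0.48069533 -0.14564486  0.0575    ] TCP frame exp [ 0.47916  -0.146875]
```

```bash
python3 -m crank '[{"x":10,"y":1,"z":0,"ax":0,"ay":0,"az":0},{"x":8,"y":0,"z":0,"ax":0,"ay":0,"az":0},{"x":4,"y":0,"z":0,"ax":0,"ay":0,"az":0},{"x":4,"y":0,"z":0,"ax":0,"ay":0,"az":0},{"x":4,"y":0,"z":0,"ax":0,"ay":0,"az":0},{"x":4,"y":0,"z":0,"ax":0,"ay":0,"az":0},{"x":4,"y":0,"z":0,"ax":0,"ay":0,"az":0}]'; python3 -m crank '[{"x":5,"y":0,"z":0,"ax":0,"ay":0,"az":0},{"x":5,"y":0,"z":0,"ax":0,"ay":0,"az":0},{"x":5,"y":0,"z":0,"ax":0,"ay":0,"az":0},{"x":5,"y":0,"z":0,"ax":0,"ay":0,"az":0}]'
```

```text
time_s: 13.28
tool_pos: [0.4006, -0.1564, 0.0443]
ee_rot: [-3.137, 0.024, 0.121]
ft_force: [-15.1, -2.6, 1.1]
finger_gap: 0.0235
finger_force: 30.0
time_s: 13.78
tool_pos: [0.4203, -0.154, 0.0441]
ee_rot: [-3.137, 0.025, 0.121]
ft_force: [-14.8, -2.3, 2.1]
finger_gap: 0.0236
finger_force: 30.0
```

```bash
python3 -m crank '[{"x":5,"y":0,"z":0,"ax":0,"ay":0,"az":0},{"x":5,"y":0,"z":0,"ax":0,"ay":0,"az":0},{"x":5,"y":0,"z":0,"ax":0,"ay":0,"az":0},{"x":5,"y":0,"z":0,"ax":0,"ay":0,"az":0},{"x":3,"y":0,"z":0,"ax":0,"ay":0,"az":0},{"x":3,"y":0,"z":0,"ax":0,"ay":0,"az":0},{"x":3,"y":0,"z":0,"ax":0,"ay":0,"az":0},{"x":0,"y":0,"z":0,"ax":0,"ay":0,"az":0}]'; python3 - <<'E'
from h import *
go(.459,-.150,.046,.125+np.pi/2)
c=snap("wrist","x3.png");snap("top","x4.png")
E
```

```text
time_s: 14.78
tool_pos: [0.459, -0.15, 0.046]
ee_rot: [-3.141, 0.005, 0.125]
ft_force: [-4.0, -0.3, -6.7]
finger_gap: 0.0238
finger_force: 30.0
pos [ 0.459 -0.15   0.046] rot [-3.141  0.005  0.125] q6 1.67 shift [ 0. -0.  0.] [-0.001  0.005 -0.   ]
```

```bash
cat >> h.py <<'E'
def blobs(c,roi,lo=(15,90,40),hi=(32,255,255),amin=30):
    x0,y0,x1,y1=roi;im=np.ascontiguousarray(c["frame"][y0:y1,x0:x1,::-1])
    m=cv2.inRange(cv2.cvtColor(im,cv2.COLOR_BGR2HSV),lo,hi)
    n,l,s,ce=cv2.connectedComponentsWithStats(m)
    out=[]
    for i in range(1,n):
        if s[i,4]>=amin:
            pts=np.argwhere(l==i)[:,::-1].astype(np.float32)+[x0,y0]
            out.append((int(s[i,4]),(ce[i]+[x0,y0]).round(1).tolist(),(s[i,:4]+[x0,y0,0,0]).tolist(),cv2.minAreaRect(pts.astype(np.float32))))
    return out
E
python3 - <<'E'
from h import *
c=last("top")
for b in blobs(c,(320,150,440,245),amin=8): print(b)
w=np.load('pics/last_wrist.npy',allow_pickle=True).item()
for b in blobs(w,(200,150,440,380),amin=60): print("w",b)
for b in blobs(w,(0,0,640,240),amin=60): print("w2",b)
c2=last("top");hsv=cv2.cvtColor(c2["frame"][:,:,::-1].copy(),cv2.COLOR_BGR2HSV)
print([ (proj(c2,[*(np.array([.532,-.142])+k*np.array([.992,.125])),.06])[0].round(0).tolist(),) for k in(0,.05,.065,.08)])
for k in (.05,.065,.08):
    u,v=proj(c2,[*(np.array([.532,-.142])+k*np.array([.992,.125])),.061])[0].round().astype(int);print(hsv[v,u])
E
```

```text
(204, [348.7, 209.5], [343, 200, 13, 20], ((348.6502990722656, 209.4768524169922), (19.843461990356445, 10.263860702514648), 81.25383758544922))
w (1448, [321.1, 265.7], [287, 243, 69, 36], ((321.0, 260.5), (35.0, 68.0), 90.0))
w (790, [240.4, 328.4], [233, 291, 18, 75], ((241.3182830810547, 327.995849609375), (16.450300216674805, 74.13994598388672), 1.301952600479126))
w (824, [402.1, 328.1], [391, 291, 19, 75], ((400.6673889160156, 328.0148010253906), (74.19341278076172, 17.449440002441406), 87.45519256591797))
w (166, [419.2, 377.5], [399, 375, 41, 5], ((419.0, 377.0), (4.0, 40.0), 90.0))
w2 (24082, [50.6, 115.1], [0, 0, 114, 240], ((56.5, 119.5), (239.0, 113.0), 90.0))
w2 (698, [318.2, 3.5], [274, 0, 89, 8], ((318.0, 3.5), (7.0, 88.0), 90.0))
[([353.0, 230.0],), ([350.0, 213.0],), ([350.0, 208.0],), ([349.0, 203.0],)]
[ 20 140 182]
[ 20 141 179]
[ 20 140 180]
```

```bash
python3 - <<'E'
from h import *
c=last("top");n=np.array([.992,.125])
for p in[(348.7,209.5),(350.2,219.5),(347.2,199.7)]:
  P=at(c,*p,.061)[:2];print(P,(P-[.532,-.142])@n)
E
```

```text
[ 0.59236752 -0.13073626] 0.061292548999007275
[ 0.56239153 -0.1346978 ] 0.031061171834324556
[ 0.62192056 -0.12674149] 0.091108510087236
```

```bash
python3 -m crank '[{"x":-10,"y":0,"z":0,"ax":0,"ay":0,"az":0},{"x":-18,"y":0,"z":0,"ax":0,"ay":0,"az":0},{"x":-20,"y":0,"z":0,"ax":0,"ay":0,"az":0},{"x":-20,"y":0,"z":0,"ax":0,"ay":0,"az":0},{"x":-20,"y":0,"z":0,"ax":0,"ay":0,"az":0},{"x":0,"y":29,"z":0,"ax":0,"ay":0,"az":0},{"x":0,"y":29,"z":0,"ax":0,"ay":0,"az":0},{"x":0,"y":0,"z":0,"ax":0,"ay":0,"az":0},{"x":0,"y":0,"z":0,"ax":0,"ay":0,"az":0}]'; python3 - <<'E'
from h import *
b=np.array([.532,-.142])+.058*np.array([.125,-.992]);t=b-.155*np.array([.992,.125]);print(b)
go(*t,.0465,.125+np.pi/2)
w=snap("wrist","x5.png")
for q in blobs(w,(250,150,400,290),amin=200): print("w",q[:3])
E
```

```text
time_s: 16.0
tool_pos: [0.382, -0.2187, 0.0479]
ee_rot: [3.14, -0.004, 0.125]
ft_force: [0.1, 0.8, -1.3]
finger_gap: 0.0238
finger_force: 30.0
[ 0.53925  -0.199536]
pos [ 0.382  -0.2187  0.0479] rot [ 3.14  -0.004  0.125] q6 1.84 shift [3.4 0.6 1.4] [ 0.001 -0.004  0.   ]
w (2201, [321.5, 270.7], [287, 244, 69, 46])
```

```bash
python3 -m crank '[{"x":10,"y":0.6,"z":0.7,"ax":0,"ay":0,"az":0},{"x":8,"y":0,"z":0,"ax":0,"ay":0,"az":0},{"x":5,"y":0,"z":0,"ax":0,"ay":0,"az":0},{"x":4,"y":0,"z":0,"ax":0,"ay":0,"az":0},{"x":4,"y":0,"z":0,"ax":0,"ay":0,"az":0},{"x":4,"y":0,"z":0,"ax":0,"ay":0,"az":0},{"x":4,"y":0,"z":0,"ax":0,"ay":0,"az":0},{"x":5,"y":0,"z":0,"ax":0,"ay":0,"az":0},{"x":5,"y":0,"z":0,"ax":0,"ay":0,"az":0},{"x":5,"y":0,"z":0,"ax":0,"ay":0,"az":0},{"x":5,"y":0,"z":0,"ax":0,"ay":0,"az":0}]'; python3 -m crank '[{"x":5,"y":0,"z":0,"ax":0,"ay":0,"az":0},{"x":5,"y":0,"z":0,"ax":0,"ay":0,"az":0},{"x":5,"y":0,"z":0,"ax":0,"ay":0,"az":0},{"x":5,"y":0,"z":0,"ax":0,"ay":0,"az":0},{"x":3,"y":0,"z":0,"ax":0,"ay":0,"az":0},{"x":3,"y":0,"z":0,"ax":0,"ay":0,"az":0},{"x":3,"y":0,"z":0,"ax":0,"ay":0,"az":0},{"x":0,"y":0,"z":0,"ax":0,"ay":0,"az":0},{"x":0,"y":0,"z":0,"ax":0,"ay":0,"az":0}]'
cat >> h.py <<'E'
def dies():
    c=snap("top","x_top.png");n=np.array([.992,.125])
    for b in blobs(c,(320,150,440,222),amin=8):
        P=at(c,*b[1],.061)[:2];print("die",b[0],P.round(4),"x,y in bore3 frame",((P-[.532,-.142])@n).round(4),((P-[.532,-.142])@[-.125,.992]).round(4),np.round(b[3][2],1),np.round(b[3][1],1))
E
python3 - <<'E'
from h import *
dies();print(sense()["tool_pos"],sense()["ft_force"])
w=snap("wrist","x5.png")
for q in blobs(w,(250,150,400,290),amin=200): print("w",q[:3])
E
```

```text
time_s: 17.42
tool_pos: [0.4276, -0.211, 0.0434]
ee_rot: [-3.134, 0.024, 0.121]
ft_force: [-16.4, -2.0, 1.5]
finger_gap: 0.0237
finger_force: 30.0
time_s: 18.55
tool_pos: [0.4665, -0.208, 0.0456]
ee_rot: [-3.14, 0.004, 0.125]
ft_force: [-4.6, -1.2, -5.0]
finger_gap: 0.0238
finger_force: 30.0
die 212 [ 0.5994 -0.1871] x,y in bore3 frame 0.0612 -0.0532 80.5 [19.6 10.9]
die 154 [ 0.5993 -0.1305] x,y in bore3 frame 0.0682 0.003 81.9 [16.1 10.2]
[ 0.46653754 -0.208043    0.04561887] [-4.27742595 -0.92180339 -6.31914825]
w (1543, [321.6, 268.3], [287, 245, 69, 45])
```

```bash
python3 -m crank '[{"x":-10,"y":0,"z":0,"ax":0,"ay":0,"az":0},{"x":-18,"y":0,"z":0,"ax":0,"ay":0,"az":0},{"x":-20,"y":0,"z":0,"ax":0,"ay":0,"az":0},{"x":-20,"y":0,"z":0,"ax":0,"ay":0,"az":0},{"x":-20,"y":0,"z":0,"ax":0,"ay":0,"az":0},{"x":0,"y":29,"z":0,"ax":0,"ay":0,"az":0},{"x":0,"y":29,"z":0,"ax":0,"ay":0,"az":0},{"x":0,"y":0,"z":0,"ax":0,"ay":0,"az":0},{"x":0,"y":0,"z":0,"ax":0,"ay":0,"az":0}]'; python3 - <<'E'
from h import *
b=np.array([.532,-.142])+.116*np.array([.125,-.992]);t=b-.155*np.array([.992,.125]);print(b)
go(*t,.0465,.125+np.pi/2)
w=snap("wrist","x5.png")
for q in blobs(w,(250,150,400,290),amin=200): print("w",q[:3])
E
```

```text
time_s: 19.77
tool_pos: [0.3878, -0.2767, 0.0469]
ee_rot: [3.141, -0.001, 0.125]
ft_force: [0.3, 0.9, -2.0]
finger_gap: 0.0242
finger_force: 30.0
[ 0.5465   -0.257072]
pos [ 0.3878 -0.2767  0.0469] rot [ 3.141e+00 -1.000e-03  1.250e-01] q6 1.97 shift [5.  0.3 0.4] [ 0.    -0.001 -0.   ]
w (1698, [320.8, 269.0], [287, 245, 69, 45])
```

```bash
python3 -m crank '[{"x":11,"y":0.3,"z":0,"ax":0,"ay":0,"az":0},{"x":8,"y":0,"z":0,"ax":0,"ay":0,"az":0},{"x":5,"y":0,"z":0,"ax":0,"ay":0,"az":0},{"x":4,"y":0,"z":0,"ax":0,"ay":0,"az":0},{"x":4,"y":0,"z":0,"ax":0,"ay":0,"az":0},{"x":4,"y":0,"z":0,"ax":0,"ay":0,"az":0},{"x":5,"y":0,"z":0,"ax":0,"ay":0,"az":0},{"x":5,"y":0,"z":0,"ax":0,"ay":0,"az":0},{"x":5,"y":0,"z":0,"ax":0,"ay":0,"az":0},{"x":5,"y":0,"z":0,"ax":0,"ay":0,"az":0},{"x":5,"y":0,"z":0,"ax":0,"ay":0,"az":0}]'; python3 -m crank '[{"x":5,"y":0,"z":0,"ax":0,"ay":0,"az":0},{"x":5,"y":0,"z":0,"ax":0,"ay":0,"az":0},{"x":5,"y":0,"z":0,"ax":0,"ay":0,"az":0},{"x":5,"y":0,"z":0,"ax":0,"ay":0,"az":0},{"x":3,"y":0,"z":0,"ax":0,"ay":0,"az":0},{"x":3,"y":0,"z":0,"ax":0,"ay":0,"az":0},{"x":3,"y":0,"z":0,"ax":0,"ay":0,"az":0},{"x":0,"y":0,"z":0,"ax":0,"ay":0,"az":0},{"x":0,"y":0,"z":0,"ax":0,"ay":0,"az":0}]'
python3 - <<'E'
from h import *
dies();print(sense()["tool_pos"],sense()["ft_force"])
w=snap("wrist","x5.png")
for q in blobs(w,(250,150,400,290),amin=200): print("w",q[:3])
E
```

```text
time_s: 21.2
tool_pos: [0.4375, -0.268, 0.0434]
ee_rot: [-3.133, 0.023, 0.121]
ft_force: [-16.0, -3.1, 1.7]
finger_gap: 0.0241
finger_force: 30.0
time_s: 22.32
tool_pos: [0.4757, -0.2653, 0.0455]
ee_rot: [-3.14, 0.004, 0.125]
ft_force: [-4.9, -0.1, -6.4]
finger_gap: 0.0237
finger_force: 30.0
die 169 [ 0.614  -0.2432] x,y in bore3 frame 0.0687 -0.1106 80.5 [16.4 11.2]
die 74 [ 0.6178 -0.186 ] x,y in bore3 frame 0.0796 -0.0544 90.0 [ 8. 10.]
die 8 [ 0.6198 -0.1362] x,y in bore3 frame 0.0878 -0.0052 90.0 [1. 4.]
[ 0.47572177 -0.26534195  0.04551886] [-5.58482213  0.46942015 -6.34038021]
w (1557, [321.0, 269.8], [286, 246, 70, 44])
```

```bash
python3 -m crank '[{"x":-10,"y":0,"z":0,"ax":0,"ay":0,"az":0},{"x":-18,"y":0,"z":0,"ax":0,"ay":0,"az":0},{"x":-20,"y":0,"z":0,"ax":0,"ay":0,"az":0},{"x":-20,"y":0,"z":0,"ax":0,"ay":0,"az":0},{"x":-20,"y":0,"z":0,"ax":0,"ay":0,"az":0},{"x":0,"y":0,"z":-40,"ax":0,"ay":0,"az":0},{"x":0,"y":0,"z":-45,"ax":0,"ay":0,"az":0},{"x":0,"y":0,"z":-25,"ax":0,"ay":0,"az":0.105},{"x":0,"y":0,"z":0,"ax":0,"ay":0,"az":0.11},{"x":0,"y":0,"z":0,"ax":0,"ay":0,"az":0},{"x":0,"y":0,"z":0,"ax":0,"ay":0,"az":0}]'; python3 - <<'E'
from h import *
go(.492,.010,.15,-.09+np.pi/2)
w=snap("wrist","x5.png")
for q in blobs(w,(250,150,400,290),amin=200): print("w",q[:3])
dies()
E
```

```text
time_s: 23.8
tool_pos: [0.3894, -0.2768, 0.156]
ee_rot: [-3.141, 0.001, -0.088]
ft_force: [-0.1, 0.1, -2.9]
finger_gap: 0.024
finger_force: 30.0
pos [ 0.3894 -0.2768  0.156 ] rot [-3.141e+00  1.000e-03 -8.800e-02] q6 1.76 shift [  76.9 -294.8    6. ] [-0.     0.001  0.002]
w (1404, [320.8, 268.2], [287, 246, 69, 35])
die 223 [ 0.6073 -0.2433] x,y in bore3 frame 0.0621 -0.1099 80.5 [20.1 11.2]
die 213 [ 0.5991 -0.1871] x,y in bore3 frame 0.0609 -0.0531 80.5 [19.6 10.9]
die 204 [ 0.5924 -0.1307] x,y in bore3 frame 0.0613 0.0036 81.3 [19.8 10.3]
```

All three dies are on the ledge. Return the drift.

```bash
python3 -m crank '[{"x":11,"y":-42,"z":0,"ax":0,"ay":0,"az":0},{"x":11,"y":-42,"z":0,"ax":0,"ay":0,"az":0},{"x":11,"y":-42,"z":0,"ax":0,"ay":0,"az":0},{"x":11,"y":-42,"z":0,"ax":0,"ay":0,"az":0},{"x":11,"y":-42,"z":0,"ax":0,"ay":0,"az":0},{"x":11,"y":-42,"z":0,"ax":0,"ay":0,"az":0},{"x":11,"y":-43,"z":0,"ax":0,"ay":0,"az":0},{"x":0,"y":0,"z":0,"ax":0,"ay":0,"az":0},{"x":0,"y":0,"z":40,"ax":0,"ay":0,"az":0},{"x":0,"y":0,"z":40,"ax":0,"ay":0,"az":0},{"x":0,"y":0,"z":30,"ax":0,"ay":0,"az":0},{"x":0,"y":0,"z":15,"ax":0,"ay":0,"az":0},{"x":0,"y":0,"z":0,"ax":0,"ay":0,"az":0},{"x":0,"y":0,"z":0,"ax":0,"ay":0,"az":0}]'; python3 - <<'E'
from h import *
go(.492,.010,.016,-.09+np.pi/2);w=snap("wrist","x5.png")
for q in blobs(w,(250,150,400,290),amin=200): print("w",q[:3])
E
```

```text
time_s: 25.65
tool_pos: [0.4937, 0.0099, 0.0319]
ee_rot: [-3.141, -0.001, -0.09]
ft_force: [0.4, 0.9, -2.1]
finger_gap: 0.0237
finger_force: 30.0
pos [0.4937 0.0099 0.0319] rot [-3.141e+00 -1.000e-03 -9.000e-02] q6 1.13 shift [-1.7  0.  15.9] [-0.    -0.001  0.   ]
w (11188, [316.3, 218.7], [250, 150, 150, 140])
```

```bash
python3 -m crank '[{"x":0,"y":0,"z":7,"ax":0,"ay":0,"az":0},{"x":0,"y":0,"z":5,"ax":0,"ay":0,"az":0},{"x":0,"y":0,"z":3.5,"ax":0,"ay":0,"az":0},{"x":0,"y":0,"z":0,"ax":0,"ay":0,"az":0}]';python3 -m crank '[{"x":0,"y":0,"z":0,"ax":0,"ay":0,"az":0},{"x":0,"y":0,"z":0,"ax":0,"ay":0,"az":0},{"x":0,"y":0,"z":0,"ax":0,"ay":0,"az":0},{"x":0,"y":0,"z":0,"ax":0,"ay":0,"az":0},{"x":0,"y":0,"z":-30,"ax":0,"ay":0,"az":0},{"x":0,"y":0,"z":-45,"ax":0,"ay":0,"az":0},{"x":0,"y":0,"z":-45,"ax":0,"ay":0,"az":0},{"x":0,"y":0,"z":-30,"ax":0,"ay":0,"az":0},{"x":0,"y":0,"z":0,"ax":0,"ay":0,"az":0}]' 0.4; python3 - <<'E'
from h import *
P=np.array([.592,-.1307])+[.004,-.003]
go(.596,-.134,.17,.125+np.pi/2)
snap("wrist","w6.png")
E
```

```text
time_s: 26.2
tool_pos: [0.4932, 0.01, 0.0161]
ee_rot: [3.141, 0.0, -0.089]
ft_force: [0.1, 0.1, 2.5]
finger_gap: 0.024
finger_force: 30.0
time_s: 27.32
tool_pos: [0.4947, 0.0105, 0.1685]
ee_rot: [-3.139, -0.006, -0.09]
ft_force: [-0.2, -0.9, -0.5]
finger_gap: 0.0608
finger_force: 0.0
pos [0.4947 0.0105 0.1685] rot [-3.139 -0.006 -0.09 ] q6 1.13 shift [113.8 134.9  -1.2] [-0.002 -0.006 -0.215]
```

```bash
python3 -m crank '[{"x":22,"y":27,"z":0,"ax":0,"ay":0,"az":0},{"x":23,"y":27,"z":0,"ax":0,"ay":0,"az":0},{"x":23,"y":27,"z":0,"ax":0,"ay":0,"az":0},{"x":23,"y":27,"z":0,"ax":0,"ay":0,"az":0},{"x":22,"y":27,"z":0,"ax":0,"ay":0,"az":0},{"x":0,"y":0,"z":0,"ax":0,"ay":0,"az":-0.108},{"x":0,"y":0,"z":0,"ax":0,"ay":0,"az":-0.107},{"x":0,"y":0,"z":0,"ax":0,"ay":0,"az":0},{"x":0,"y":0,"z":0,"ax":0,"ay":0,"az":0}]' 0; python3 - <<'E'
from h import *
go(.5945,-.134,.17,.125+np.pi/2)
w=snap("wrist","w7.png")
for b in blobs(w,(0,0,640,300),lo=(10,90,40),hi=(34,255,255),amin=300): print(b)
E
```

```text
time_s: 28.5
tool_pos: [0.5932, -0.1344, 0.1648]
ee_rot: [-3.141, 0.002, 0.124]
ft_force: [0.5, 0.5, -0.2]
finger_gap: 0.0433
finger_force: 0.0
pos [ 0.5932 -0.1344  0.1648] rot [-3.141e+00  2.000e-03  1.240e-01] q6 1.65 shift [ 1.4 -0.2 -5.2] [-0.     0.002 -0.001]
(2750, [205.8, 46.8], [176, 0, 54, 99], ((200.70809936523438, 46.35332489013672), (41.11943435668945, 100.9984359741211), 9.819300651550293))
(4482, [486.1, 234.0], [456, 193, 62, 83], ((486.3874816894531, 234.7694549560547), (56.21635437011719, 84.58307647705078), 4.23639440536499))
(4012, [318.1, 241.4], [296, 195, 44, 94], ((317.5, 241.5), (93.0, 43.0), 90.0))
(4396, [403.7, 240.3], [378, 195, 52, 95], ((402.9536437988281, 241.6581268310547), (49.36052703857422, 94.52440643310547), 2.290609836578369))
(5692, [147.7, 241.5], [92, 202, 116, 74], ((146.48648071289062, 245.08108520507812), (116.06568908691406, 69.70516967773438), 9.462322235107422))
```

View pics/w7.png

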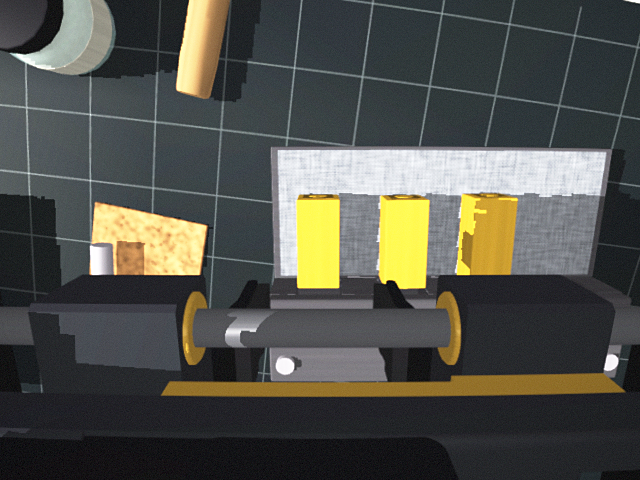

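Three dies on the ledge: die3 columns 297–339, rows 197–288; die2 378–428; die1 457–517. The drift lies on the cork at left.

```bash
python3 - <<'E'
from h import *
w=last("wrist")
for z in (.061,): 
  a=at(w,318,199,z);b=at(w,318,288.5,z);print(a,b,(a+b)/2,np.linalg.norm(a-b), np.linalg.norm(at(w,297,240,z)-at(w,340,240,z)))
g=(a+b)/2
go(g[0],g[1],.045,.125+np.pi/2)
print(at(w,517,198,.061),at(w,474,198,.061))
E
```

```text
[ 0.62465161 -0.12746174  0.061     ] [ 0.56535738 -0.13478219  0.061     ] [ 0.59500449 -0.13112196  0.061     ] 0.059744409465210854 0.02778033743060496
pos [ 0.5933 -0.1344  0.1651] rot [-3.141e+00  1.000e-03  1.240e-01] q6 1.65 shift [  2.3  -3.  120.1] [-0.     0.001 -0.001]
[ 0.64142422 -0.25318703  0.061     ] [ 0.63781251 -0.22556332  0.061     ]
```

```bash
python3 -m crank '[{"x":2,"y":-2.5,"z":30,"ax":0,"ay":0,"az":0},{"x":0,"y":0,"z":40,"ax":0,"ay":0,"az":0},{"x":0,"y":0,"z":30,"ax":0,"ay":0,"az":0},{"x":0,"y":0,"z":13,"ax":0,"ay":0,"az":0},{"x":0,"y":0,"z":6,"ax":0,"ay":0,"az":0},{"x":0,"y":0,"z":0,"ax":0,"ay":0,"az":0}]'; python3 -m crank '[{"x":0,"y":0,"z":0,"ax":0,"ay":0,"az":0},{"x":0,"y":0,"z":0,"ax":0,"ay":0,"az":0},{"x":0,"y":0,"z":0,"ax":0,"ay":0,"az":0},{"x":0,"y":0,"z":0,"ax":0,"ay":0,"az":0}]' -1
```

```text
time_s: 29.3
tool_pos: [0.5959, -0.1318, 0.0475]
ee_rot: [3.141, -0.001, 0.125]
ft_force: [0.7, 0.2, 0.9]
finger_gap: 0.0436
finger_force: 0.0
time_s: 29.8
tool_pos: [0.5958, -0.1318, 0.0477]
ee_rot: [3.141, -0.001, 0.125]
ft_force: [-0.4, 0.9, 4.2]
finger_gap: 0.0276
finger_force: 30.0
```

```bash
python3 -m crank '[{"x":0,"y":0,"z":-20,"ax":0,"ay":0,"az":0},{"x":0,"y":0,"z":-45,"ax":0,"ay":0,"az":0},{"x":0,"y":0,"z":-45,"ax":0,"ay":0,"az":0},{"x":0,"y":0,"z":0,"ax":0,"ay":0,"az":0},{"x":0,"y":0,"z":0,"ax":0,"ay":0,"az":0}]'; python3 - <<'E'
from h import *
go(.501,.192,.15,.057+np.pi/2)
E
```

```text
time_s: 30.42
tool_pos: [0.5938, -0.1315, 0.155]
ee_rot: [-3.14, 0.003, 0.124]
ft_force: [-0.6, 0.2, -3.7]
finger_gap: 0.0276
finger_force: 30.0
pos [ 0.5938 -0.1315  0.155 ] rot [-3.14e+00  3.00e-03  1.24e-01] q6 1.65 shift [ -51.9 -332.5    5.8] [-0.001  0.003  0.067]
```

```bash
python3 -m crank '[{"x":-6,"y":-41,"z":0,"ax":0,"ay":0,"az":0},{"x":-6,"y":-41,"z":0,"ax":0,"ay":0,"az":0},{"x":-6,"y":-41,"z":0,"ax":0,"ay":0,"az":0},{"x":-6,"y":-42,"z":0,"ax":0,"ay":0,"az":0},{"x":-7,"y":-42,"z":0,"ax":0,"ay":0,"az":0},{"x":-7,"y":-42,"z":0,"ax":0,"ay":0,"az":0},{"x":-7,"y":-42,"z":0,"ax":0,"ay":0,"az":0},{"x":-7,"y":-42,"z":0,"ax":0,"ay":0,"az":0.067},{"x":0,"y":0,"z":0,"ax":0,"ay":0,"az":0},{"x":0,"y":0,"z":30,"ax":0,"ay":0,"az":0},{"x":0,"y":0,"z":20,"ax":0,"ay":0,"az":0},{"x":0,"y":0,"z":0,"ax":0,"ay":0,"az":0}]'; python3 - <<'E'
from h import *
go(.501,.192,.06,.057+np.pi/2)
c=snap("top","x8.png")
g=c["frame"]
# well edges expected pixels vs. die
for x,y in [(.072,.097),(.072,-.097),(-.072,-.097),(-.072,.097)]:
    p=np.array([.498,.247])+Ro.from_euler('z',.057).as_matrix()[:2,:2]@[x,y]; print(proj(c,[*p,.06])[0].round(1))
w=snap("wrist","x9.png")
for q in blobs(w,(230,100,420,310),lo=(10,90,40),hi=(34,255,255),amin=300): print(q[:3])
E
```

```text
time_s: 31.92
tool_pos: [0.5001, 0.1901, 0.1037]
ee_rot: [3.137, 0.007, 0.057]
ft_force: [-0.3, 0.4, -1.7]
finger_gap: 0.0278
finger_force: 30.0
pos [0.5001 0.1901 0.1037] rot [3.137 0.007 0.057] q6 0.96 shift [ 1.3 -2.  43.7] [0.004 0.007 0.   ]
[185.6 219.5]
[251.8 215.5]
[253.9 264.3]
[186.8 268.3]
(5484, [321.0, 272.1], [283, 235, 77, 74])
```

```bash
python3 -m crank '[{"x":-1,"y":-2,"z":18,"ax":0,"ay":0,"az":0},{"x":0,"y":0,"z":12,"ax":0,"ay":0,"az":0},{"x":0,"y":0,"z":4,"ax":0,"ay":0,"az":0},{"x":0,"y":0,"z":3,"ax":0,"ay":0,"az":0},{"x":0,"y":0,"z":0,"ax":0,"ay":0,"az":0}]'; python3 -m crank '[{"x":0,"y":0,"z":2,"ax":0,"ay":0,"az":0},{"x":0,"y":0,"z":2,"ax":0,"ay":0,"az":0},{"x":0,"y":0,"z":0,"ax":0,"ay":0,"az":0}]'
```

```text
time_s: 32.65
tool_pos: [0.5012, 0.1941, 0.0701]
ee_rot: [-3.141, -0.0, 0.058]
ft_force: [1.0, -0.1, -2.8]
finger_gap: 0.0279
finger_force: 30.0
time_s: 33.02
tool_pos: [0.5009, 0.194, 0.0657]
ee_rot: [3.141, 0.0, 0.058]
ft_force: [-0.2, -0.4, -2.8]
finger_gap: 0.0275
finger_force: 30.0
```

```bash
python3 -m crank '[{"x":0,"y":0,"z":2,"ax":0,"ay":0,"az":0},{"x":0,"y":0,"z":1.5,"ax":0,"ay":0,"az":0},{"x":0,"y":0,"z":1.5,"ax":0,"ay":0,"az":0},{"x":0,"y":0,"z":0,"ax":0,"ay":0,"az":0}]'
```

```text
time_s: 33.52
tool_pos: [0.501, 0.1941, 0.0627]
ee_rot: [3.141, -0.0, 0.059]
ft_force: [-4.6, -1.0, 8.8]
finger_gap: 0.0277
finger_force: 30.0
```

```bash
python3 -m crank '[{"x":0,"y":0,"z":0,"ax":0,"ay":0,"az":0},{"x":0,"y":0,"z":0,"ax":0,"ay":0,"az":0},{"x":0,"y":0,"z":0,"ax":0,"ay":0,"az":0},{"x":0,"y":0,"z":-30,"ax":0,"ay":0,"az":0},{"x":0,"y":0,"z":-45,"ax":0,"ay":0,"az":0},{"x":0,"y":0,"z":-40,"ax":0,"ay":0,"az":0},{"x":0,"y":0,"z":0,"ax":0,"ay":0,"az":0}]' 0; python3 - <<'E'
from h import *
# die2 grasp: die3 grasp (.5958,-.1318)+58 along -y of holder
t=np.array([.5955,-.1318])+.058*np.array([.125,-.992]);print(t)
go(*t,.165,.125+np.pi/2)
c=snap("top","x.png")
for b in blobs(c,(180,205,262,280),amin=8): print(b, at(c,*b[1],.074))
w=snap("wrist","x.png")
for q in blobs(w,(180,0,500,300),lo=(10,90,40),hi=(34,255,255),amin=300): print(q[:3])
E
```

```text
time_s: 34.4
tool_pos: [0.503, 0.1953, 0.1794]
ee_rot: [-3.138, -0.007, 0.059]
ft_force: [-0.9, -0.1, -0.4]
finger_gap: 0.0438
finger_force: 0.0
[ 0.60275  -0.189336]
pos [0.503  0.1953 0.1794] rot [-3.138 -0.007  0.059] q6 0.96 shift [ 76.9 389.8  13.4] [-0.004 -0.007 -0.066]
(8, [234.5, 237.5], [233, 237, 4, 2], ((234.5, 237.5), (1.0, 3.0), 90.0)) [0.50806224 0.20166248 0.074     ]
(95, [237.4, 246.6], [233, 241, 10, 11], ((237.5, 246.0), (10.0, 9.0), 90.0)) [0.48147205 0.19279526 0.074     ]
(3989, [322.1, 247.2], [301, 201, 44, 94])
(700, [493.2, 249.8], [481, 201, 19, 75])
```

```bash
python3 -m crank '[{"x":9,"y":48,"z":1,"ax":0,"ay":0,"az":0},{"x":9,"y":48,"z":2,"ax":0,"ay":0,"az":0},{"x":10,"y":49,"z":2,"ax":0,"ay":0,"az":0},{"x":10,"y":49,"z":2,"ax":0,"ay":0,"az":0},{"x":10,"y":49,"z":1,"ax":0,"ay":0,"az":0},{"x":10,"y":49,"z":1,"ax":0,"ay":0,"az":0},{"x":10,"y":49,"z":1,"ax":0,"ay":0,"az":0},{"x":10,"y":49,"z":1,"ax":0,"ay":0,"az":-0.066},{"x":0,"y":0,"z":0,"ax":0,"ay":0,"az":0},{"x":0,"y":0,"z":0,"ax":0,"ay":0,"az":0}]'; python3 - <<'E'
from h import *
go(.60275,-.1893,.048,.125+np.pi/2)
w=snap("wrist","x.png")
for q in blobs(w,(180,0,500,300),lo=(10,90,40),hi=(34,255,255),amin=300): print(q)
print((at(w,319,199,.061)+at(w,319,288.5,.061))/2)
E
```

```text
time_s: 35.75
tool_pos: [0.6006, -0.1906, 0.163]
ee_rot: [-3.141, 0.003, 0.123]
ft_force: [-0.2, -0.0, -0.5]
finger_gap: 0.0435
finger_force: 0.0
pos [ 0.6006 -0.1906  0.163 ] rot [-3.141e+00  3.000e-03  1.230e-01] q6 1.75 shift [  2.7  -0.9 115. ] [-0.001  0.003 -0.002]
(4080, [319.9, 242.7], [298, 195, 45, 96], ((319.8081970214844, 242.6963653564453), (95.05226135253906, 43.33817672729492), 89.32596588134766))
(4509, [405.4, 239.5], [380, 194, 52, 95], ((405.3636169433594, 240.91146850585938), (50.16496658325195, 94.38253021240234), 0.9877604246139526))
[ 0.60280448 -0.18784604  0.061     ]
```

```bash
python3 -m crank '[{"x":2,"y":-1.5,"z":30,"ax":0,"ay":0,"az":0},{"x":0,"y":0,"z":40,"ax":0,"ay":0,"az":0},{"x":0,"y":0,"z":30,"ax":0,"ay":0,"az":0},{"x":0,"y":0,"z":11,"ax":0,"ay":0,"az":0},{"x":0,"y":0,"z":4,"ax":0,"ay":0,"az":0},{"x":0,"y":0,"z":0,"ax":0,"ay":0,"az":0}]'; python3 -m crank '[{"x":0,"y":0,"z":0,"ax":0,"ay":0,"az":0},{"x":0,"y":0,"z":0,"ax":0,"ay":0,"az":0},{"x":0,"y":0,"z":0,"ax":0,"ay":0,"az":0},{"x":0,"y":0,"z":0,"ax":0,"ay":0,"az":0}]' -1;  python3 -m crank '[{"x":0,"y":0,"z":-20,"ax":0,"ay":0,"az":0},{"x":0,"y":0,"z":-45,"ax":0,"ay":0,"az":0},{"x":0,"y":0,"z":-40,"ax":0,"ay":0,"az":0},{"x":0,"y":0,"z":0,"ax":0,"ay":0,"az":0},{"x":0,"y":0,"z":0,"ax":0,"ay":0,"az":0}]'; python3 - <<'E'
from h import *
go(.498,.248,.15,.057+np.pi/2)
E
```

```text
time_s: 36.55
tool_pos: [0.6041, -0.1888, 0.0509]
ee_rot: [3.141, -0.002, 0.125]
ft_force: [0.6, 0.4, 0.6]
finger_gap: 0.0436
finger_force: 0.0
time_s: 37.05
tool_pos: [0.6037, -0.1892, 0.0506]
ee_rot: [3.141, -0.001, 0.124]
ft_force: [-1.0, 0.8, 3.8]
finger_gap: 0.0277
finger_force: 29.9
time_s: 37.67
tool_pos: [0.6016, -0.1885, 0.1523]
ee_rot: [-3.139, 0.004, 0.123]
ft_force: [-1.0, -0.3, -4.2]
finger_gap: 0.0278
finger_force: 30.0
pos [ 0.6016 -0.1885  0.1523] rot [-3.139  0.004  0.123] q6 1.74 shift [ -49.1 -445.9    3.5] [-0.002  0.004  0.066]
```

```bash
python3 -m crank '[{"x":-5,"y":-44,"z":0,"ax":0,"ay":0,"az":0},{"x":-5,"y":-44,"z":0,"ax":0,"ay":0,"az":0},{"x":-5,"y":-44,"z":0,"ax":0,"ay":0,"az":0},{"x":-5,"y":-44,"z":0,"ax":0,"ay":0,"az":0},{"x":-5,"y":-45,"z":0,"ax":0,"ay":0,"az":0},{"x":-5,"y":-45,"z":0,"ax":0,"ay":0,"az":0},{"x":-5,"y":-45,"z":0,"ax":0,"ay":0,"az":0},{"x":-5,"y":-45,"z":0,"ax":0,"ay":0,"az":0},{"x":-5,"y":-45,"z":0,"ax":0,"ay":0,"az":0},{"x":-4,"y":-45,"z":0,"ax":0,"ay":0,"az":0.066},{"x":0,"y":0,"z":0,"ax":0,"ay":0,"az":0},{"x":0,"y":0,"z":30,"ax":0,"ay":0,"az":0},{"x":0,"y":0,"z":17,"ax":0,"ay":0,"az":0},{"x":0,"y":0,"z":0,"ax":0,"ay":0,"az":0},{"x":0,"y":0,"z":0,"ax":0,"ay":0,"az":0}]'; python3 - <<'E'
from h import *
go(.498,.249,.066,.057+np.pi/2)
w=snap("wrist","x.png")
for q in blobs(w,(100,50,560,310),lo=(10,90,40),hi=(34,255,255),amin=300): print(q[:3])
E
```

```text
time_s: 39.55
tool_pos: [0.4997, 0.2469, 0.1077]
ee_rot: [3.141, 0.0, 0.058]
ft_force: [0.3, -0.1, -3.4]
finger_gap: 0.0279
finger_force: 30.0
pos [0.4997 0.2469 0.1077] rot [3.141 0.    0.058] q6 0.88 shift [-1.6 -2.2 41.7] [0.001 0.    0.001]
(4256, [422.7, 254.5], [390, 220, 73, 90])
(5298, [320.8, 272.6], [284, 236, 75, 73])
```

```bash
python3 -m crank '[{"x":-1,"y":-2,"z":20,"ax":0,"ay":0,"az":0},{"x":0,"y":0,"z":12,"ax":0,"ay":0,"az":0},{"x":0,"y":0,"z":5,"ax":0,"ay":0,"az":0},{"x":0,"y":0,"z":2,"ax":0,"ay":0,"az":0},{"x":0,"y":0,"z":1,"ax":0,"ay":0,"az":0},{"x":0,"y":0,"z":0,"ax":0,"ay":0,"az":0}]'; python3 -m crank '[{"x":0,"y":0,"z":1.5,"ax":0,"ay":0,"az":0},{"x":0,"y":0,"z":1,"ax":0,"ay":0,"az":0},{"x":0,"y":0,"z":0,"ax":0,"ay":0,"az":0}]'
```

```text
time_s: 40.35
tool_pos: [0.4986, 0.2495, 0.0682]
ee_rot: [-3.141, -0.001, 0.058]
ft_force: [-0.4, 0.9, -4.1]
finger_gap: 0.0276
finger_force: 30.0
time_s: 40.72
tool_pos: [0.4984, 0.2495, 0.0657]
ee_rot: [-3.142, -0.0, 0.058]
ft_force: [-0.4, 0.1, -2.9]
finger_gap: 0.028
finger_force: 30.0
```

```bash
python3 -m crank '[{"x":0,"y":0,"z":1,"ax":0,"ay":0,"az":0},{"x":0,"y":0,"z":0.5,"ax":0,"ay":0,"az":0},{"x":0,"y":0,"z":0,"ax":0,"ay":0,"az":0}]';python3 -m crank '[{"x":0,"y":0,"z":0,"ax":0,"ay":0,"az":0},{"x":0,"y":0,"z":0,"ax":0,"ay":0,"az":0},{"x":0,"y":0,"z":0,"ax":0,"ay":0,"az":0},{"x":0,"y":0,"z":-30,"ax":0,"ay":0,"az":0},{"x":0,"y":0,"z":-40,"ax":0,"ay":0,"az":0},{"x":0,"y":0,"z":-30,"ax":0,"ay":0,"az":0},{"x":0,"y":0,"z":0,"ax":0,"ay":0,"az":0},{"x":0,"y":0,"z":0,"ax":0,"ay":0,"az":0}]' 0; python3 - <<'E'
from h import *
t=np.array([.5958,-.1310])+.116*np.array([.125,-.992]);print(t)
go(*t,.163,.125+np.pi/2)
w=snap("wrist","x.png")
for q in blobs(w,(180,0,500,310),lo=(10,90,40),hi=(34,255,255),amin=300): print(q[:3])
E
```

```text
time_s: 41.1
tool_pos: [0.4985, 0.2495, 0.0656]
ee_rot: [-3.142, -0.001, 0.059]
ft_force: [-3.3, -0.9, 7.6]
finger_gap: 0.0274
finger_force: 30.0
time_s: 42.1
tool_pos: [0.4978, 0.2491, 0.163]
ee_rot: [3.141, 0.001, 0.058]
ft_force: [-0.1, -0.6, 0.1]
finger_gap: 0.0439
finger_force: 0.0
[ 0.6103   -0.246072]
pos [0.4978 0.2491 0.163 ] rot [3.141e+00 1.000e-03 5.800e-02] q6 0.87 shift [8.360e+01 5.008e+02 1.000e-01] [ 0.     0.001 -0.067]
(4458, [320.6, 251.7], [298, 202, 46, 100])
(4686, [408.1, 247.6], [380, 202, 56, 100])
(318, [195.6, 301.1], [184, 291, 23, 19])
(318, [446.7, 301.2], [436, 291, 23, 19])
```

Two dies are in. The last die:

```bash
python3 -m crank '[{"x":8,"y":50,"z":0,"ax":0,"ay":0,"az":0},{"x":8,"y":50,"z":0,"ax":0,"ay":0,"az":0},{"x":8,"y":50,"z":0,"ax":0,"ay":0,"az":0},{"x":8,"y":50,"z":0,"ax":0,"ay":0,"az":0},{"x":8,"y":50,"z":0,"ax":0,"ay":0,"az":0},{"x":8,"y":50,"z":0,"ax":0,"ay":0,"az":0},{"x":9,"y":50,"z":0,"ax":0,"ay":0,"az":0},{"x":9,"y":50,"z":0,"ax":0,"ay":0,"az":0},{"x":9,"y":50,"z":0,"ax":0,"ay":0,"az":0},{"x":9,"y":50,"z":0,"ax":0,"ay":0,"az":-0.067},{"x":0,"y":0,"z":0,"ax":0,"ay":0,"az":0},{"x":0,"y":0,"z":0,"ax":0,"ay":0,"az":0}]'; python3 - <<'E'
from h import *
go(.6103,-.246,.048,.125+np.pi/2)
w=snap("wrist","x.png")
for q in blobs(w,(180,0,500,290),lo=(10,90,40),hi=(34,255,255),amin=300):
    print(q)
    u=q[1][0];print((at(w,u,199,.061)+at(w,u,288.5,.061))/2)
E
```

```text
time_s: 43.65
tool_pos: [0.6105, -0.2446, 0.1622]
ee_rot: [-3.14, 0.003, 0.124]
ft_force: [0.6, 0.2, -0.1]
finger_gap: 0.0437
finger_force: 0.0
pos [ 0.6105 -0.2446  0.1622] rot [-3.14e+00  3.00e-03  1.24e-01] q6 1.83 shift [-1.000e-01  1.500e+00  1.142e+02] [-0.001  0.003 -0.001]
(3925, [323.9, 243.7], [302, 198, 44, 92], ((323.5, 243.5), (91.0, 43.0), 90.0))
[ 0.61336756 -0.24496362  0.061     ]
```

```bash
python3 -m crank '[{"x":1,"y":0.7,"z":30,"ax":0,"ay":0,"az":0},{"x":0,"y":0,"z":40,"ax":0,"ay":0,"az":0},{"x":0,"y":0,"z":30,"ax":0,"ay":0,"az":0},{"x":0,"y":0,"z":11,"ax":0,"ay":0,"az":0},{"x":0,"y":0,"z":3,"ax":0,"ay":0,"az":0},{"x":0,"y":0,"z":0,"ax":0,"ay":0,"az":0}]'; python3 -m crank '[{"x":0,"y":0,"z":0,"ax":0,"ay":0,"az":0},{"x":0,"y":0,"z":0,"ax":0,"ay":0,"az":0},{"x":0,"y":0,"z":0,"ax":0,"ay":0,"az":0},{"x":0,"y":0,"z":0,"ax":0,"ay":0,"az":0}]' -1;  python3 -m crank '[{"x":0,"y":0,"z":-20,"ax":0,"ay":0,"az":0},{"x":0,"y":0,"z":-45,"ax":0,"ay":0,"az":0},{"x":0,"y":0,"z":-40,"ax":0,"ay":0,"az":0},{"x":0,"y":0,"z":0,"ax":0,"ay":0,"az":0},{"x":0,"y":0,"z":0,"ax":0,"ay":0,"az":0}]'; python3 - <<'E'
from h import *
go(.495,.302,.15,.057+np.pi/2)
E
```

```text
time_s: 44.45
tool_pos: [0.6133, -0.2452, 0.0512]
ee_rot: [3.141, -0.002, 0.126]
ft_force: [1.0, -0.9, 0.8]
finger_gap: 0.0437
finger_force: 0.0
time_s: 44.95
tool_pos: [0.6128, -0.2457, 0.0507]
ee_rot: [3.141, -0.001, 0.125]
ft_force: [-0.7, 0.7, 4.5]
finger_gap: 0.0275
finger_force: 29.9
time_s: 45.58
tool_pos: [0.6106, -0.2447, 0.1521]
ee_rot: [-3.139, 0.004, 0.124]
ft_force: [-0.6, -0.0, -4.4]
finger_gap: 0.028
finger_force: 30.0
pos [ 0.6106 -0.2447  0.1521] rot [-3.139  0.004  0.124] q6 1.83 shift [ -47.  -556.8    3.9] [-0.003  0.004  0.067]
```

```bash
python3 -m crank '[{"x":-4,"y":-46,"z":0,"ax":0,"ay":0,"az":0},{"x":-4,"y":-46,"z":0,"ax":0,"ay":0,"az":0},{"x":-4,"y":-46,"z":0,"ax":0,"ay":0,"az":0},{"x":-4,"y":-46,"z":0,"ax":0,"ay":0,"az":0},{"x":-4,"y":-46,"z":0,"ax":0,"ay":0,"az":0},{"x":-4,"y":-46,"z":0,"ax":0,"ay":0,"az":0},{"x":-4,"y":-46,"z":0,"ax":0,"ay":0,"az":0},{"x":-4,"y":-47,"z":0,"ax":0,"ay":0,"az":0},{"x":-4,"y":-47,"z":0,"ax":0,"ay":0,"az":0},{"x":-4,"y":-47,"z":0,"ax":0,"ay":0,"az":0},{"x":-4,"y":-47,"z":0,"ax":0,"ay":0,"az":0},{"x":-3,"y":-47,"z":0,"ax":0,"ay":0,"az":0.067},{"x":0,"y":0,"z":0,"ax":0,"ay":0,"az":0},{"x":0,"y":0,"z":30,"ax":0,"ay":0,"az":0},{"x":0,"y":0,"z":17,"ax":0,"ay":0,"az":0},{"x":0,"y":0,"z":0,"ax":0,"ay":0,"az":0},{"x":0,"y":0,"z":0,"ax":0,"ay":0,"az":0}]'; python3 - <<'E'
from h import *
go(.495,.3025,.066,.057+np.pi/2)
w=snap("wrist","x.png")
for q in blobs(w,(100,50,560,310),lo=(10,90,40),hi=(34,255,255),amin=300): print(q[:3])
E
```

```text
time_s: 47.7
tool_pos: [0.4964, 0.3008, 0.1077]
ee_rot: [3.141, 0.0, 0.058]
ft_force: [-0.2, -0.5, -4.4]
finger_gap: 0.0275
finger_force: 30.0
pos [0.4964 0.3008 0.1077] rot [3.141 0.    0.058] q6 0.8 shift [-1.3 -1.8 41.7] [0.001 0.    0.001]
(4292, [419.5, 255.3], [388, 220, 71, 90])
(4063, [527.1, 250.7], [489, 220, 71, 76])
(5192, [320.8, 273.2], [284, 237, 75, 72])
```

```bash
python3 -m crank '[{"x":-1,"y":-1.5,"z":20,"ax":0,"ay":0,"az":0},{"x":0,"y":0,"z":12,"ax":0,"ay":0,"az":0},{"x":0,"y":0,"z":5,"ax":0,"ay":0,"az":0},{"x":0,"y":0,"z":2,"ax":0,"ay":0,"az":0},{"x":0,"y":0,"z":2,"ax":0,"ay":0,"az":0},{"x":0,"y":0,"z":1.5,"ax":0,"ay":0,"az":0},{"x":0,"y":0,"z":0.5,"ax":0,"ay":0,"az":0},{"x":0,"y":0,"z":0,"ax":0,"ay":0,"az":0}]'
```

```text
time_s: 48.75
tool_pos: [0.4954, 0.303, 0.0657]
ee_rot: [-3.141, -0.001, 0.058]
ft_force: [-1.7, -0.1, 1.4]
finger_gap: 0.028
finger_force: 30.0
```

```bash
python3 -m crank '[{"x":0,"y":0,"z":0,"ax":0,"ay":0,"az":0},{"x":0,"y":0,"z":0,"ax":0,"ay":0,"az":0},{"x":0,"y":0,"z":0,"ax":0,"ay":0,"az":0},{"x":0,"y":0,"z":-30,"ax":0,"ay":0,"az":0},{"x":0,"y":0,"z":-40,"ax":0,"ay":0,"az":0},{"x":0,"y":0,"z":-30,"ax":0,"ay":0,"az":0},{"x":0,"y":0,"z":0,"ax":0,"ay":0,"az":0},{"x":0,"y":0,"z":0,"ax":0,"ay":0,"az":0}]' 0; python3 - <<'E'
from h import *
go(.490,.391,.087,.057+np.pi/2)
w=snap("wrist","w10.png")
for q in blobs(w,(180,0,580,310),lo=(10,90,40),hi=(34,255,255),amin=300): print(q[:3])
c=snap("top","x_top.png")
for q in blobs(c,(270,200,335,290),lo=(5,80,60),hi=(25,255,255),amin=20): print(q[:3])
cv2.imwrite("pics/last.png",np.vstack([w["frame"][:310,:,::-1],cv2.resize(c["frame"][200:290,140:340,::-1],(640,288))]))
E
```

```text
time_s: 49.75
tool_pos: [0.4946, 0.3024, 0.1641]
ee_rot: [3.141, 0.001, 0.058]
ft_force: [0.3, 0.2, -0.5]
finger_gap: 0.0433
finger_force: 0.0
pos [0.4946 0.3024 0.1641] rot [3.141e+00 1.000e-03 5.800e-02] q6 0.8 shift [  0.6 -88.7  77. ] [0.001 0.001 0.001]
(4374, [320.2, 252.1], [297, 203, 46, 99])
(4552, [404.8, 247.3], [378, 202, 54, 100])
(4214, [488.5, 238.4], [457, 202, 65, 74])
(320, [195.6, 301.1], [185, 291, 22, 19])
(319, [446.6, 301.2], [436, 291, 23, 19])
(1818, [301.9, 248.4], [284, 214, 36, 68])
```

View pics/last.png

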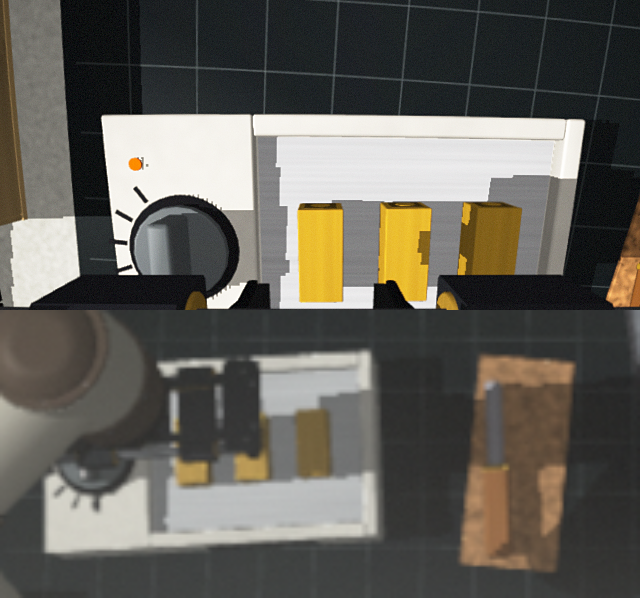

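All three dies lie flat in the well (tops at columns 298–520, rows 203–300), the pointer is still at the end stop, and the drift is on the cork (handle front ~ (495,467)), left of centre but inside. Now the selector.

```bash
python3 -m crank '[{"x":0,"y":-44,"z":0,"ax":0,"ay":0,"az":0},{"x":0,"y":-44,"z":0,"ax":0,"ay":0,"az":0},{"x":0,"y":0,"z":0,"ax":0,"ay":0,"az":0},{"x":0,"y":0,"z":40,"ax":0,"ay":0,"az":0},{"x":0,"y":0,"z":32,"ax":0,"ay":0,"az":0},{"x":0,"y":0,"z":4,"ax":0,"ay":0,"az":0},{"x":0,"y":0,"z":0,"ax":0,"ay":0,"az":0}]';python3 -m crank '[{"x":0,"y":0,"z":0,"ax":0,"ay":0,"az":0},{"x":0,"y":0,"z":0,"ax":0,"ay":0,"az":0},{"x":0,"y":0,"z":0,"ax":0,"ay":0,"az":0},{"x":0,"y":0,"z":0,"ax":0,"ay":0,"az":0},{"x":0,"y":0,"z":0,"ax":0,"ay":0,"az":0},{"x":0,"y":0,"z":0,"ax":0,"ay":0,"az":0}]' -1
```

```text
time_s: 50.72
tool_pos: [0.4905, 0.3905, 0.0892]
ee_rot: [3.141, -0.0, 0.058]
ft_force: [-0.3, 1.1, 0.1]
finger_gap: 0.0439
finger_force: 0.0
time_s: 51.48
tool_pos: [0.4901, 0.3916, 0.0894]
ee_rot: [-3.14, -0.001, 0.058]
ft_force: [-3.2, 3.3, 3.2]
finger_gap: 0.0138
finger_force: 30.0
```

```bash
python3 -m crank '[{"x":0,"y":0,"z":0,"ax":0,"ay":0,"az":0.14},{"x":0,"y":0,"z":0,"ax":0,"ay":0,"az":0.14},{"x":0,"y":0,"z":0,"ax":0,"ay":0,"az":0.14},{"x":0,"y":0,"z":0,"ax":0,"ay":0,"az":0.14},{"x":0,"y":0,"z":0,"ax":0,"ay":0,"az":0.14},{"x":0,"y":0,"z":0,"ax":0,"ay":0,"az":0.14},{"x":0,"y":0,"z":0,"ax":0,"ay":0,"az":0.14},{"x":0,"y":0,"z":0,"ax":0,"ay":0,"az":0.14},{"x":0,"y":0,"z":0,"ax":0,"ay":0,"az":0.14},{"x":0,"y":0,"z":0,"ax":0,"ay":0,"az":0.14},{"x":0,"y":0,"z":0,"ax":0,"ay":0,"az":0.14},{"x":0,"y":0,"z":0,"ax":0,"ay":0,"az":0.14},{"x":0,"y":0,"z":0,"ax":0,"ay":0,"az":0},{"x":0,"y":0,"z":0,"ax":0,"ay":0,"az":0}]'; python3 -m crank '[{"x":0,"y":0,"z":0,"ax":0,"ay":0,"az":0},{"x":0,"y":0,"z":0,"ax":0,"ay":0,"az":0},{"x":0,"y":0,"z":0,"ax":0,"ay":0,"az":0},{"x":0,"y":0,"z":0,"ax":0,"ay":0,"az":0},{"x":0,"y":0,"z":-40,"ax":0,"ay":0,"az":0},{"x":0,"y":0,"z":-50,"ax":0,"ay":0,"az":0},{"x":0,"y":0,"z":0,"ax":0,"ay":0,"az":0},{"x":0,"y":0,"z":0,"ax":0,"ay":0,"az":0}]' 0.3; python3 - <<'E'
from h import *
w=snap("wrist","w11.png");c=snap("top","x_top.png")
g=w["frame"]; 
# white pointer in the bar: bright low-saturation pixels within knob region
kc=proj(w,[.490,.391,.075])[0];print("knob px",kc)
x0,y0=(kc-70).astype(int);hsv=cv2.cvtColor(g[:,:,::-1].copy(),cv2.COLOR_BGR2HSV)
m=np.zeros(g.shape[:2],np.uint8);cv2.circle(m,tuple(int(v) for v in kc),44,255,-1)
m&=cv2.inRange(hsv,(0,0,190),(180,40,255));n,l,s,ce=cv2.connectedComponentsWithStats(m)
for i in range(1,n):
    if s[i,4]>30: P=at(w,*ce[i],.105)[:2];d=P-[.490,.391];print(s[i].tolist(),ce[i].round(1),P.round(4),"angle from -x cw",(((np.pi+.057)-np.arctan2(d[1],d[0]))%(2*np.pi)).round(3))
# drift yellow collar
for q in blobs(c,(270,200,335,290),lo=(22,120,120),hi=(34,255,255),amin=2): print("collar",q[:2],at(c,*q[1],.03))
E
```

```text
time_s: 53.22
tool_pos: [0.4889, 0.3904, 0.0894]
ee_rot: [3.14, -0.001, -1.621]
ft_force: [-4.6, 1.6, 5.4]
finger_gap: 0.0138
finger_force: 30.0
time_s: 54.22
tool_pos: [0.4896, 0.3903, 0.1785]
ee_rot: [3.141, -0.0, -1.622]
ft_force: [-0.6, 0.6, -0.8]
finger_gap: 0.0564
finger_force: 0.0
knob px [320.24279814 248.22252199]
[320, 269, 6, 24, 137] [322.5 280.2] [0.4892 0.4027] angle from -x cw 1.562
```

```bash
python3 - <<'E'
from h import *
c=last("top");old=cv2.resize(cv2.imread("pics/last.png")[310:],(200,90),interpolation=cv2.INTER_AREA)
new=c["frame"][200:290,140:340,::-1]
d=cv2.absdiff(new,old)[:,135:185].max(2);print("changed px in pad area",(d>45).sum())
f=at(c,294.7,249,.03)[:2];t=at(c,294,222.5,.02)[:2];u=(t-f)/np.linalg.norm(t-f);g=f-.025*u
pc=np.array([.4877,.0083]);R=Ro.from_euler('z',-.09).as_matrix()[:2,:2]
print(f,t,np.linalg.norm(t-f),"grip in pad",R.T@(g-pc))
print("drift grip original-style check",f,sense()["time_s"])
E
```

```text
changed px in pad area 364
[0.47983418 0.02902223] [0.56170818 0.03155716] 0.08191323247661013 grip in pad [-0.03451382  0.01691497]
drift grip original-style check [0.47983418 0.02902223] 54.325
```

```bash
python3 - <<'E'
from h import *
c=last("top");old=cv2.resize(cv2.imread("pics/last.png")[310:],(200,90),interpolation=cv2.INTER_AREA)
new=np.ascontiguousarray(c["frame"][200:290,140:340,::-1])
T=old[20:80,148:162]
r=cv2.matchTemplate(new,T,cv2.TM_CCOEFF_NORMED);_,m,_,loc=cv2.minMaxLoc(r);print("match",m,loc,"old at (148,20)")
T=old[45:55,149:161];r=cv2.matchTemplate(new,T,cv2.TM_CCOEFF_NORMED);_,m,_,loc=cv2.minMaxLoc(r);print("collar",m,loc,"old (149,45)")
E
```

```text
match 0.6744710803031921 (147, 16) old at (148,20)
collar 0.8371961712837219 (170, 11) old (149,45)
```

```bash
python3 - <<'E'
from h import *
c=last("top");old=cv2.resize(cv2.imread("pics/last.png")[310:],(200,90),interpolation=cv2.INTER_AREA)
new=np.ascontiguousarray(c["frame"][200:290,140:340,::-1])
for n,i in(("old",old),("new",new)):
    S=cv2.cvtColor(i,cv2.COLOR_BGR2HSV);print(n)
    for r in range(12,86,3): print(r,' '.join("%3d/%3d"%(S[r,k,1],S[r,k,2]) for k in range(145,181,3)))
E
```

```text
old
12  15/ 51  14/ 56  10/ 52  10/ 51  16/ 49  20/ 50  10/ 49  10/ 49  10/ 49  16/ 49  10/ 49   5/ 48
15  10/ 49   4/ 57 110/155 111/154 112/166 106/145 102/137  96/109  91/106  81/ 94  57/ 71  19/ 55
18  10/ 49   9/ 60 112/168 113/167 109/147 113/162 113/165 111/151 114/164 111/167 112/171 110/151
21  10/ 49  20/ 63 105/170  91/152 111/159 113/162 114/164 112/159 108/142 112/161 116/170 104/125
24  10/ 53  52/ 84  53/155   8/ 98  82/ 93 100/ 97 102/103 102/107 100/ 97 102/100  97/ 95  91/ 81
27   6/ 46  78/102  79/116   6/ 91  74/ 90 103/104  95/ 89  98/ 91 102/100 103/106  97/ 92  85/ 75
30  12/ 44  77/ 80  65/ 94   8/ 92  78/ 95 102/100  98/ 91 100/ 94 100/ 97 104/105 101/101  67/ 65
33  12/ 44  81/ 76  64/ 92   8/ 93  69/ 92 104/103 100/102  97/ 92 100/ 99 103/104 103/ 97  55/ 56
36  11/ 46  85/ 81  72/ 88   6/ 91  61/ 88  99/ 90 101/ 98 100/ 99 102/103  99/100 100/ 92  41/ 50
39   6/ 45  95/ 97  75/ 92   3/ 92  57/ 90  97/ 97 103/102  98/ 96 100/ 97 101/ 96  96/ 90  27/ 47
42  11/ 47  98/ 96  79/ 94   5/ 93  51/ 90  97/ 95 102/103 101/ 98 102/100 101/101  99/ 93  21/ 48
45  11/
[... 3157 characters left out ...]
 16/ 47
66  83/ 89 111/172 107/133 111/ 94 109/ 98  94/103  91/ 95  97/105 100/105  98/107  64/ 68   6/ 46
69  98/117 111/172 106/123 107/ 95 111/ 99  88/ 90  91/ 98 100/105  94/103  97/110  14/ 53  10/ 50
72 108/168 109/166 108/130 105/ 95 108/ 99  90/ 94  90/ 93  94/100  91/101  95/110  15/ 51  10/ 50
75 108/167 110/172 104/127 101/ 96 104/ 98  92/ 97  93/102  94/103  88/ 99  95/107  10/ 52  10/ 52
78 107/155  99/126  86/101  94/103  93/102  82/ 90  91/101  94/114  86/ 95  88/ 98   5/ 52  14/ 53
81   8/ 63   8/ 62   5/ 55   5/ 53   0/ 55   9/ 55  18/ 58  46/ 72  67/ 88  87/ 97   5/ 53   5/ 53
84   8/ 63   8/ 61   4/ 58   4/ 57  13/ 57   5/ 54   5/ 56   5/ 56   5/ 56   9/ 55   9/ 55  14/ 55
```

The drift hasn't moved between the two pictures; only shadows changed. The pointer line is at click 4 and the gripper is clear.

```bash
python3 -c "from cell import *;print(close_job())"
```

```text
the job is handed in; nothing more can be done
None
```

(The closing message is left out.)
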